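# Pack the injector and shut its case

## Task

Lay the long injector in the empty slot of the case's insert, flat on the slot's floor, without dropping it. Then swing the lid, which lies open flat on the bench, up past upright and lower it gently until it is fully shut, never letting it fall shut or fall back open. Do not shove the case about, and leave the other things on the bench where they are.

Things in the scene. Friction and masses are not known exactly. Their poses are not given: they have to be found in the camera images.
- case: Lower half of a black hard case, loose on the bench, 3 kg, 280 (x) by 190 (y) by 50 mm high; origin: centre of its underside, z up. Hinge along x at y=+95, front at y=-95, walls 5 mm. Inside, a stiff grey insert, top at z=44, one empty dark-floored slot near the front and a row of six adapters at y=+45, up to z=61. Flat latches on the front at x=+-110; bar handle 35 mm out of the +x end.
- slot (a point): Centre of the floor of the empty slot, at (0,-45,22) mm in the case; axes as the case. The slot is 184 mm long (x), 38 wide (y), 22 deep; over its middle 76 mm it widens to a finger cut-out of the same depth, y=-45 to +42 mm from this point. The injector may lie in it either way round.
- hinge (a point): Middle of the lid's hinge axis, at (0,95,50) mm in the case; axes as the case (the hinge axis is its x).
- lid (a joint): Opening angle of the lid, rad: 0 shut on the rim, 1.57 upright, 3.14 open flat, 1 mm over the bench (the start). Lid 0.42 to 0.84 kg, centre of mass 95 mm from the hinge along the lid and 31 mm behind the rim plane, so it balances near 1.25 rad. The hinge is slightly stiff (0.08 N m): it holds the lid only within 5 to 10 degrees of that; elsewhere the lid falls, shut or open.
- lip (a point): Middle of the free edge of the lid's front lip, 212 mm from the hinge, 5 mm off the rim plane; x as the case, y to the hinge, z out of the lid's outer face (down when open). Lip: plate 10 mm thick, 280 long, one face in the rim plane; stands 22 mm past the 49 mm deep shell, 47 mm over its middle 160. Open: 40 to 50 mm above the bench. Shut: overhangs the front 22 mm, underside z=50.
- injector: The long injector, 170 mm, about 0.35 kg, lying left or right of the case; origin on its underside at mid-length; x along it, nozzle at -x, black head at +x, axis 15 mm up. Head: 30 mm square block, x=49 to 85 mm; square collar 30 mm, x=-38 to -24; between them a bare steel cylinder of 21 mm diameter. It rests on head and collar.
- injector_mid (a point): Point on the injector's axis at mid-length, 15 mm above its underside (so 15 mm above the slot's floor when it lies there); axes as the injector.
- old_injector: A shorter injector, 115 mm long, 26 mm high, with a steel head, lying on the other side of the case. Leave it.
- block: White stone block, 45 by 45 by 70 mm high, standing beyond the case. Leave it.
- pump_head: Aluminium pump head with an oval flange 95 by 64 mm, 78 mm high, standing beyond the case. Leave it.
Not all that is in view belongs to the job. What is shaped like the injector but purple is not meant.

How it is judged (in metres and radians):
On the way, in this order (a step that is already met when the one before it is completed fails the run):
1. the long injector lies let go in the slot, flat on its floor (x of injector_mid in the frame of slot between -0.012 and 0.012 m and y of injector_mid in the frame of slot between -0.008 and 0.008 m and z of injector_mid in the frame of slot between 0.008 and 0.019 m and angle between the x axis of injector and the x axis of case, either way round below 0.1 rad and contact force between the fingers and injector below 0.3 N and linear speed of injector below 0.05 m/s), for 0.2 s.
2. the lid has been swung past upright (value of joint lid below 1.4 rad).
At the end, for the whole second after the job is handed in: The lid is shut on the rim (within 0.03 rad, 6 mm at the lip), the long injector lies in the slot on its floor (centred within 12 mm along and 8 mm across, axis within 0.1 rad of the slot, 4 mm in height), and the case stands at rest within 25 mm of where it was (value of joint lid below 0.03 rad and x of injector_mid in the frame of slot between -0.012 and 0.012 m and y of injector_mid in the frame of slot between -0.008 and 0.008 m and z of injector_mid in the frame of slot between 0.008 and 0.019 m and angle between the x axis of injector and the x axis of case, either way round below 0.1 rad and linear speed of each of case, injector below 0.01 m/s and distance of case from where it was at the start of the episode below 0.025 m); the robot touches nothing.
It fails at once if the lid falls shut: it closes faster than 1.5 rad/s in its last 0.5 rad (value of joint lid below 0.5 rad and velocity of joint lid below -1.5 rad/s).
It fails at once if the lid falls back open: faster than 1.5 rad/s in the last 0.5 rad (value of joint lid above 2.64 rad and velocity of joint lid above 1.5 rad/s).
It fails at once if the injector is dropped: moving faster than 0.6 m/s out of the fingers (contact force between the fingers and injector below 0.1 N and linear speed of injector above 0.6 m/s).
It fails at once if the case is shoved or tipped: moved more than 25 mm or tilted more than 0.15 rad (distance of case from where it was at the start of the episode above 0.025 m or angle between case's own z axis and vertical above 0.15 rad).
It fails at once if one of the other things is moved more than 30 mm (distance of any of old_injector, block, pump_head from where it was at the start of the episode above 0.03 m).
It also fails if it takes over 70 s, if anything falls off the work surface, if the arm or the gripper's body presses on something with over 40 N, if the wrist force passes 120 N, or if a joint passes its speed limit or range.

## Robot

A 7-joint arm with a two-finger parallel gripper is mounted at the origin on the work surface. World frame = base frame: x ahead of the robot, y to its left, z up, the work surface at z = 0. Lengths are in m, angles in degrees, forces in N, time in s.
With the tool pointing down it reaches from about 0.425 to 0.875 m from the base axis. Payload 4.7 kg.
Tool frame: the origin (TCP) lies midway between the tips of the shut fingers; the grasp point (between the pads) lies 19 mm behind it; z points along the fingers, y is the line along which they close (so a half turn about z gives the same grasp; the last joint's range is limited). The gripper opens to 87 mm and grips with 3 to 60 N. Pads are 19 mm wide; open, the fingers measure 117 mm over their backs; the gripper's body (75 mm by 190 mm) begins 51 mm behind the grasp point.
Start: joints at [67.386, 18.392, -4.016, 83.108, 1.295, 78.541, -3.26], TCP at [0.258, -0.596, 0.223] pointing down, gripper open.
Joint ranges: [-163.93, 163.93], [-17.29, 119.83], [-79.2, 71.16], [3.27, 140.29], [-89.18, 269.18], [5.43, 117.66], [-154.24, 154.24]. Speed limits (degrees/s): [147.25, 147.25, 180, 180, 180, 180, 180].

## Interface

Orientations are given as [roll, pitch, yaw] about the fixed x, y, z axes, in that order (R = Rz(yaw) Ry(pitch) Rx(roll)).
In Python, from cell import env gives the robot as it stands. The module is installed in compiled form; this text tells all that it offers.
- The arm moves only by the tool step_arm, never from a script. Its argument "rows" is a list of rows, each an object with "angular": the turn, a rotation vector about the tool's x, y, z in units of pi rad (1.0 is pi rad), a list of three; "slide": the shift along the tool's x, y, z in units of 500 mm (1.0 is 500 mm), a list of three; "jaw": the opening, from 0 (shut) to 1 (fully open). A call has 1 to 10 rows; each row shifts and turns the commanded pose from where the row before left it, along the tool's axes as they then stand; what a row does not reach is not made up. A row lasts 1/8 s, in which the tool goes at most 62.5 mm and 10.7 degrees, less where a joint would pass 70% of its speed; a pose out of reach is approached as far as the arm can. A call with a number of a shift or a turn outside -1 to 1 is refused whole. A call with a gripper value outside its range is refused whole. The fingers move at their own pace and stop on an object; "newtons" is the grip in N (left out, the last holds). Time passes only in rows, so rows that do not move let the fingers close. It gives the time, the measured TCP pose, the force, the opening and the grip force at its end, in the units of the state.
- env.get_obs(): the state, without advancing time (a new reading comes with each control period).
- env.read_camera(name): name is "scene" or "top" or "wrist"; returns the picture (384x512x3 uint8, red, green, blue); there is no depth.
- env.camera_info(name): a dict with "fx", "fy", "cx", "cy" (pixels), "R" (3x3) and "t" (3): a world point X has camera coordinates R X + t. Camera axes: x right, y down, z forward; pixel columns grow to the right and rows downward; lengths in m; the calibration is good to about 2 mm. A picture is of the moment at which its call begins: read the wrist's pose just before it. camera_info takes no time and is no camera call; for the wrist camera it gives the pose at the moment of the call.
- env.sign_off(): hands the job in; it is judged then, once.
The state is a dict: "time_s": time; "qpos": joint angles; "joint_velocities": joint speeds; "effort": joint torques, N m; "tool_pos": TCP position; "tool_rot": TCP orientation; "force": force on the tool from outside, world axes, zero at the start; "wrist_torque": the same for the moment, N m; "grip_width": finger opening in m; "grasp_force": force on a finger pad.
Only numpy, scipy, OpenCV 4.12 (cv2) and the standard library are available. Lean on these libraries where they do the work, as an engineer would, in place of code of your own. Each camera call takes 0.05 s, during which the arm holds its last target. There are 200 camera calls.

## Working session

There is one attempt and no reset: what is moved stays moved. The work goes in short steps, Python scripts to look and compute and a tool call to move; the robot and the scene stay as the last step left them, time stands still between calls to the robot, and variables do not carry over. Pictures are saved under pics/ and viewed, at most 10 in all, crops included, and the job is handed in when it is done.

Besides the shell and the picture viewer there is one more tool, called after "Emit:" as name(argument=value, ...), one argument or row to a line, values as JSON. step_arm: Moves the arm, as the interface text tells. Shifts and turns lie within -1 to 1; 1 stands for 500 mm of shift or pi rad of turn. Its arguments: {"type":"object","properties":{"rows":{"type":"array"},"newtons":{"type":"number"}},"required":["rows"]}

```bash
mkdir -p pics; python3 - <<'E'
from cell import env
import cv2,numpy as np
print(env.get_obs())
a=env.read_camera("scene");b=env.read_camera("top")
for n in("scene","top"):print(n,env.camera_info(n))
cv2.imwrite("pics/s.png",a[...,::-1]);cv2.imwrite("pics/t.png",b[...,::-1])
cv2.imwrite("pics/t2.png",cv2.resize(b[...,::-1],(800,600),interpolation=cv2.INTER_CUBIC))
E
```

```text
{'time_s': 0.0, 'qpos': array([67.38518317, 18.43805281, -4.01598401, 83.1743422 ,  1.29335631,
       78.54084186, -3.25872766]), 'joint_velocities': array([ 0.0869207 , -0.16017348, -0.00414318,  0.10101616,  0.0071111 ,
       -0.06524174, -0.0036642 ]), 'effort': array([ 5.78646541e-04, -4.91289067e+01, -4.03133305e-01, -3.12529743e+01,
       -6.38213125e-02,  4.34953964e-02,  1.57193399e-04]), 'tool_pos': array([ 0.25813065, -0.59594727,  0.22147788]), 'tool_rot': array([-1.79891916e+02,  3.99812523e-03,  2.34259315e+01]), 'force': array([ 0.33852349,  0.39233333, -0.02565652]), 'wrist_torque': array([-0.00134117,  0.03734528, -0.00702668]), 'grasp_force': 0.0, 'grip_width': 0.0870017273478549}
scene {'fx': 346.42965381249616, 'fy': 346.42965381249616, 'cx': 255.6044032784685, 'cy': 189.63644009146165, 'R': array([[-0.50431247,  0.86343222, -0.01239878],
       [ 0.69203739,  0.39553313, -0.60385246],
       [-0.51648154, -0.31311075, -0.79699967]]), 't': array([ 0.12309763, -0.34992828,  1.43698662])}
top {'fx': 381.6840597877102, 'fy': 381.6840597877102, 'cx': 256.3319570160029, 'cy': 186.89737899754098, 'R': array([[-7.17560573e-04, -9.99991218e-01,  4.12903101e-03],
       [-9.96639526e-01,  3.76936907e-04, -8.19116230e-02],
       [ 8.19093473e-02, -4.17393206e-03, -9.96631044e-01]]), 't': array([0.1306616 , 0.49586972, 1.25707415])}
```

View pics/t2.png

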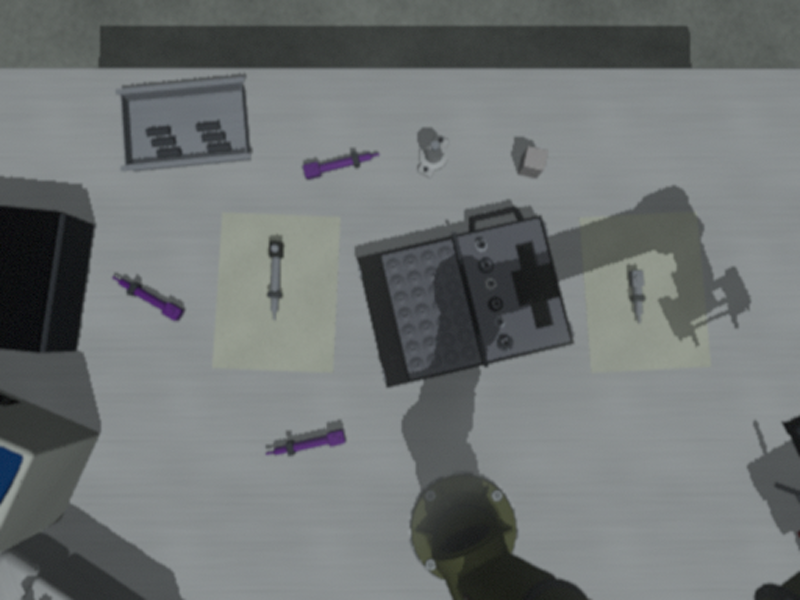

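View pics/s.png

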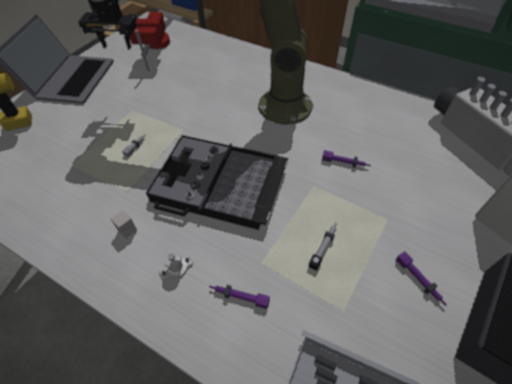

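The top view, in 800x600 pixels, shows the case at about (465,295). Its hinge is around x=470, the lid lies to the left (+y), and the cross-shaped slot is at (533,285).

Injector candidates:
- (275,275): grey with a black head.
- (635,292): shorter, with a steel head. This is the old one.
- (340,163), (148,297) and (305,440): purple decoys.

The one at (275,275) fits the description. I'll confirm it in an enlarged crop and measure it.

```bash
cat > h.py <<'E'
import numpy as np,cv2
from cell import env
def ray(ci,p,z):
    p=np.atleast_2d(np.asarray(p,float))
    d=np.c_[(p[:,0]-ci['cx'])/ci['fx'],(p[:,1]-ci['cy'])/ci['fy'],np.ones(len(p))]@ci['R']
    c=-ci['R'].T@ci['t']
    return c+d*((z-c[2])/d[:,2])[:,None]
def proj(ci,P):
    q=np.atleast_2d(P)@ci['R'].T+ci['t']
    return np.c_[q[:,0]/q[:,2]*ci['fx']+ci['cx'],q[:,1]/q[:,2]*ci['fy']+ci['cy']]
E
python3 - <<'E'
from h import *
b=cv2.imread("pics/t.png");ci=env.camera_info("top")
L=cv2.resize(b[140:215,140:215],(400,400),interpolation=cv2.INTER_CUBIC)
R=cv2.resize(b[125:255,225:375],(0,0),fx=400/130,fy=400/130,interpolation=cv2.INTER_CUBIC)[:, :400]
R=np.clip(R.astype(float)*1.8,0,255).astype(np.uint8)
cv2.imwrite("pics/c1.png",np.hstack([L,R]))
# injector: non-paper pixels inside left paper
c=b[145:210,155:200].astype(int)
print("paper",b[200,155],b[155,190])
hsv=cv2.cvtColor(b,cv2.COLOR_BGR2HSV)
roi=np.zeros(b.shape[:2],np.uint8);roi[145:212,150:205]=1
pap=np.median(b[145:212,150:170].reshape(-1,3),0);print(pap)
m=((np.abs(b.astype(int)-pap).max(2)>28)&(roi>0)).astype(np.uint8)
cs,_=cv2.findContours(m,0,1);k=max(cs,key=cv2.contourArea)
r=cv2.minAreaRect(k);print(r);print(ray(ci,cv2.boxPoints(r),0.015)); print(ray(ci,[r[0]],.015))
g=b.max(2)
# slot
roi=np.zeros_like(m);roi[145:215,320:362]=1
m=((g<38)&(roi>0)).astype(np.uint8)
cs,_=cv2.findContours(m,0,1);
for k in cs:
  if cv2.contourArea(k)>50:
    print(cv2.contourArea(k),cv2.boundingRect(k)); r=cv2.minAreaRect(k);print(r);print(ray(ci,cv2.boxPoints(r),0.022))
print(g[150:212:3,318:370:2])
E
```

```text
paper [140 151 146] [143 153 149]
[141. 152. 146.]
((176.0, 176.5), (53.0, 10.0), 90.0)
[[0.62171819 0.41897325 0.015     ]
 [0.6217191  0.38516915 0.015     ]
 [0.44240724 0.38240128 0.015     ]
 [0.44242572 0.41582157 0.015     ]]
[[0.53155529 0.40058377 0.015     ]]
775.5 (328, 156, 30, 53)
((342.5588073730469, 181.73532104492188), (52.14515686035156, 26.92145538330078), 75.96376037597656)
[[ 0.58745514 -0.09447798  0.022     ]
 [ 0.60964902 -0.18286496  0.022     ]
 [ 0.43924587 -0.22153204  0.022     ]
 [ 0.41757641 -0.13402674  0.022     ]]
[[ 93  92  93  93  91  93  93  92  94  93  94  93  93  92  92  54 104 119
  110  91  86  85  86  87  87  87]
 [ 92  92  92  93  92  92  91  92  92  92  89  83  92  93  92  72  62  88
   87  87  86  87  86  87  89  87]
 [ 93  93  92  92  92  93  73  59  50  40  35  51  90  92  92  85  46  82
   86  86  86  87  86  86  88  87]
 [ 93  91  93  91  92  93  65  30  27  32  34  37  80  93  93  90  52  74
   86  86  85  84  88  86  87  87]
 [ 92  92  93  91  94  92  84  31  30  30  28  31  54  70  62  60  51  53
   84  84  85  85  85  86  85  85]
 [
[... 1042 characters left out ...]
33  57  81
   92  92  72 101 143 141 142 141]
 [ 40  38  50  54  56  56  56  41  39  48  56  34  33  34  36  35  52  90
   92  92  83  63 139 143 143 144]
 [ 35  47  56  56  55  57  63  77  83  89  92  60  35  36  34  33  38  82
   94  92  93  59 121 143 143 142]
 [ 58  65  80  89  90  90  93  92  92  92  93  82  36  34  35  35  36  65
   93  94  93  82  91 142 141 142]
 [ 60  58  86  92  92  91  92  94  91  93  92  90  47  36  36  33  37  48
   91  93  93  90  61 134 141 143]
 [ 58  62 107  92  92  92  91  92  93  93  93  94  62  31  32  36  38  48
   81  94  93  94  70  82 138 141]
 [ 58  89  95  92  92  93  93  93  93  92  92  93  86  76  81  90  92  94
   93  97  95  95  85  59 121 142]]
```

View pics/c1.png

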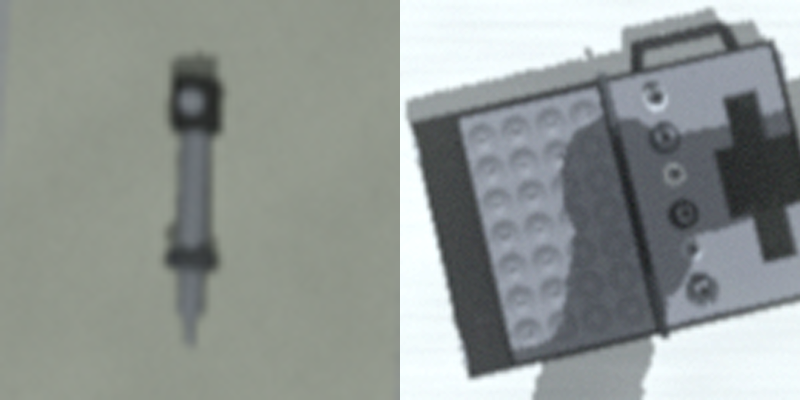

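The left crop confirms the target: black head at crop (195,103), collar at (191,258), nozzle tip at (190,345), and no purple. I'll fly over the case for a closer wrist view.

Emit:
step_arm(
  rows=[
    {"angular": [0, 0, 0.05], "slide": [0, 0, -0.05], "jaw": 1},
    {"angular": [0, 0, 0], "slide": [0.078, -0.089, -0.02], "jaw": 1},
    {"angular": [0, 0, 0], "slide": [0.078, -0.089, -0.02], "jaw": 1},
    {"angular": [0, 0, 0], "slide": [0.078, -0.089, -0.02], "jaw": 1},
    {"angular": [0, 0, 0], "slide": [0.078, -0.089, -0.02], "jaw": 1},
    {"angular": [0, 0, 0], "slide": [0.078, -0.089, -0.02], "jaw": 1},
    {"angular": [0, 0, 0], "slide": [0.078, -0.089, -0.02], "jaw": 1},
    {"angular": [0, 0, 0], "slide": [0.078, -0.089, -0.02], "jaw": 1},
    {"angular": [0, 0, 0], "slide": [0.078, -0.089, -0.02], "jaw": 1},
    {"angular": [0, 0, 0], "slide": [0, 0, 0], "jaw": 1},
  ],
)

```text
time_s: 1.35
tool_pos: [0.4742, -0.1681, 0.3284]
tool_rot: [-180.0, -0.1, 15.0]
force: [-0.3, -0.2, -0.3]
grip_width: 0.087
grasp_force: 0.0
```

```bash
python3 - <<'E'
from h import *
o=env.get_obs();print(o['time_s'],o['tool_pos'],o['tool_rot'],o['qpos'].round(1))
ci=env.camera_info("wrist");w=env.read_camera("wrist")
import pickle;pickle.dump(ci,open("w1.pkl","wb"));cv2.imwrite("pics/w1.png",w[...,::-1]);print(ci, -ci['R'].T@ci['t'])
E
```

```text
1.35 [ 0.47421301 -0.16806397  0.32843032] [-1.79980791e+02 -1.31606060e-01  1.50230367e+01] [ 41.2  -0.6 -24.3  92.8  -0.3  87.6 -58. ]
{'fx': 322.3862587821451, 'fy': 322.3862587821451, 'cx': 256.20520284465135, 'cy': 190.29492646362294, 'R': array([[ 2.60365688e-01, -9.65510042e-01,  2.59450604e-04],
       [-9.36605263e-01, -2.52505761e-01,  2.42922667e-01],
       [-2.34478761e-01, -6.34917301e-02, -9.70045623e-01]]), 't': array([-0.28673166,  0.34641793,  0.59295792])} [ 0.53814798 -0.15172185  0.49111786]
```

View pics/w1.png

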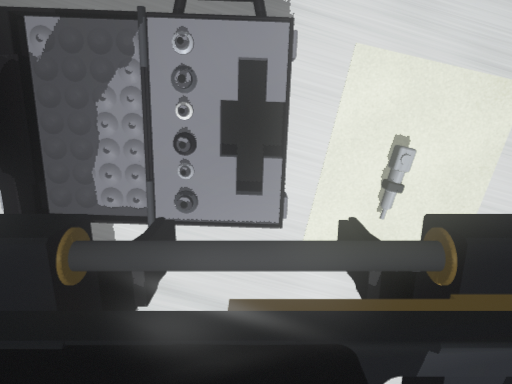

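The wrist view shows the slot running from (252,58) to (250,194). The case's front rim edge goes from (293,15) to (282,227), the adapters are at column 184, and the hinge is near column 147. I'll fit the rim lines and the slot edges.

```bash
python3 - <<'E'
from h import *
import pickle
ci=pickle.load(open("w1.pkl","rb"));g=cv2.imread("pics/w1.png").max(2).astype(int)
g=cv2.GaussianBlur(g.astype(np.float32),(3,3),0)
def cross(v,th,up=True):
    i=np.where((v[:-1]<th)&(v[1:]>=th))[0] if up else np.where((v[:-1]>th)&(v[1:]<=th))[0]
    return i+(th-v[i])/(v[i+1]-v[i])
def fit(P,n=5):
    P=np.array(P)
    for _ in range(n):
        c=P.mean(0);u=np.linalg.svd(P-c)[2];d=(P-c)@u[1];P=P[abs(d)<max(1.5*d.std(),1e-4)]
    return P.mean(0),u[0],d.std(),len(P)
# front rim outer edge
F=[]
for r in range(70,185,3):
    x=cross(g[r,270:310],100)
    if len(x):F.append((270+x[-1],r))
B=[]
for c in range(165,270,3):
    x=cross(g[215:240,c],100)
    if len(x):B.append((c,215+x[-1]))
S={}
for name,rows in(("up",range(64,95,2)),("lo",range(158,190,2))):
    L=[];R=[]
    for r in rows:
        a=cross(g[r,215:250],60,False);b=cross(g[r,250:280],60)
        if len(a) and len(b):L.append((215+a[-1],r));R.append((250+b[0],r))
    S[name]=(np.array(L),np.array(R))
ends=[[],[]]
for c in range(243,260,2):
    a=cross(g[45:80,c],60,False);b=cross(g[180:205,c],60)
    if len(a) and len(b): ends[0].append((c,45+a[-1]));ends[1].append((c,180+b[0]))
def rep(n,P,z):
    W=ray(ci,P,z)[:,:2];c,u,s,k=fit(W);print(n,z,c.round(4),"ang",np.degrees(np.arctan(u[1]/u[0])).round(2),"sd",s.round(5),k);return c,u
f=rep("front",F,.05);b=rep("back",B,.05)
for z in(.022,.044):
  l=rep("slotL",np.vstack([S["up"][0],S["lo"][0]]),z);r=rep("slotR",np.vstack([S["up"][1],S["lo"][1]]),z)
  e0=rep("e0",ends[0],z);e1=rep("e1",ends[1],z)
  u=l[1]*np.sign(l[1][0]);n=np.array([-u[1],u[0]])
  print("width",(l[0]-r[0])@n,"len",(e0[0]-e1[0])@u,"yaw",np.degrees(np.arctan2(u[1],u[0])))
  cen=u*((e0[0]+e1[0])@u/2)+n*((l[0]+r[0])@n/2);print("centre",cen,"front dist",(cen-f[0])@n,"back dist",(cen-b[0])@u)
# injector from top image
ct=env.camera_info("top")
for n,p,z in(("head",(176.6,159.3),.03),("collar",(175.8,188.4),.03),("tip",(175.6,204.7),.015)):print(n,ray(ct,[p],z))
# front rim from the top img check
E
```

```text
front 0.05 [ 0.5292 -0.1967] ang 13.06 sd 5e-05 23
back 0.05 [ 0.3673 -0.143 ] ang -76.69 sd 5e-05 20
slotL 0.022 [ 0.5311 -0.1287] ang 13.01 sd 6e-05 10
slotR 0.022 [ 0.5221 -0.1536] ang 15.34 sd 0.00298 12
e0 0.022 [ 0.5887 -0.1259] ang 50.77 sd 0.00049 4
e1 0.022 [ 0.4224 -0.168 ] ang -72.35 sd 5e-05 4
width 0.022184497002920165 len 0.17151545190543496 yaw 13.009802255382457
centre [ 0.50535689 -0.14606047] front dist 0.05466971607807961 back dist 0.13382058483704334
slotL 0.044 [ 0.5315 -0.1298] ang 13.01 sd 6e-05 10
slotR 0.044 [ 0.5228 -0.1535] ang 15.34 sd 0.00284 12
e0 0.044 [ 0.5863 -0.1271] ang 50.77 sd 0.00047 4
e1 0.044 [ 0.4278 -0.1672] ang -72.35 sd 4e-05 4
width 0.021144121061623458 len 0.1634719722764149 yaw 13.009802255382462
centre [ 0.50689468 -0.14632597] front dist 0.054064848381228235 back dist 0.13525913166352135
head [[0.58762701 0.39642719 0.03      ]]
collar [[0.49022688 0.39748242 0.03      ]]
tip [[0.43673347 0.40035482 0.015     ]]
```

```bash
python3 - <<'E'
from h import *
import pickle
ci=pickle.load(open("w1.pkl","rb"));g=cv2.imread("pics/w1.png").max(2)
for r in(75,180):print(r,"232+",g[r,232:300])
for c in(165,246,256):print(c,"8+",g[8:20,c],"50+",g[50:66,c],"186+",g[186:232,c])
print("hinge row",g[130,132:160],g[60,130:160])
yw=np.radians(13.05);u=np.array([np.cos(yw),np.sin(yw)]);n=np.array([-u[1],u[0]])
c0=.3255*0+.4655*u-.2611*n
for nm,P in(("rim",[(140,-50,28),(-140,-50,28),(140,140,28),(-140,140,28)]),("slot44",[(92,19,22),(92,-19,22),(-92,19,22),(-92,-19,22)]),("slot22",[(92,19,0),(92,-19,0),(-92,19,0),(-92,-19,0)])):
    P=np.array(P)/1000.;W=np.c_[c0+P[:,:1]*u+P[:,1:2]*n,P[:,2]+.022];print(nm,proj(ci,W).round(1).tolist())
E
```

```text
75 232+ [141 140 141 141 141 128  77  61  59  58  59  59  58  60  59  59  60  59
  60  60  60  60  60  60  60  60  60  61  61  61  62  62  62  62  87 130
 144 143 143 144 144 144 144 144 144 144 144 145 144 144 145 145 145 145
 131  75  71  72 115 188 216 216 215 216 216 216 216 216]
180 232+ [143 143 144 132  92  60  56  57  60  62  62  61  62  62  62  61  62  62
  63  62  63  63  65  66  63  64  65  66  66  65  90 133 147 146 147 146
 147 147 147 147 147 147 147 147 147 148 148 147 136  91  74  76  97 169
 221 221 221 221 220 220 220 220 221 220 220 221 221 222]
165 8+ [126 123 123 120  92  50  54  53  51  78 135 135] 50+ [137 138 138 139 137 138 138 139 139 139 139 138 138 138 138 138] 186+ [141 141 140 141 141 141 140 141 141 141 141 141 140 141 140 141 141 141
 141 142 141 141 142 141 142 141 141 141 141 141 142 135  99  76  56  52
  53  53  53  53  53  52  52  52  54  53]
246 8+ [122 123 126 125 125 125 121  94  53  58  58  54] 50+ [141 141 142 142 141 141 137 116  98  92  60  60  60  59  61  59] 186+ [ 58  57  59  58  60  72  77  78  96 146 146 146 146 147 148 147 148 147
 148
[... 172 characters left out ...]
 141 142 142 142 135  99  96  75  62  61  62  61  62] 186+ [ 60  61  60  60  62  68  78  78  91 129 147 147 147 148 148 148 148 148
 149 149 149 150 149 149 149 150 150 150 150 150 151 151 151 150 145 113
  94  81  64  66  71 124 215 215 217 217]
hinge row [145 148 150 150 150 148 147 145 140 137 129  98  61  63  60  53  58  61
  55  77 122 139 138 139 139 139 139 139] [ 86  97 110 110 109 110 117 128 135 123  81  87  89  89  84  79  71  58
  74 120 137 137 137 137 137 137 137 138 138 138]
rim [[293.1, 14.9], [280.8, 227.3], [139.6, 8.9], [149.7, 222.9]]
slot44 [[237.0, 55.0], [266.3, 56.2], [234.2, 192.7], [260.7, 193.6]]
slot22 [[237.9, 57.7], [265.8, 58.8], [235.2, 189.0], [260.5, 189.9]]
```

Emit:
step_arm(
  rows=[
    {"angular": [0, 0, 0.042], "slide": [0, 0, 0], "jaw": 1},
    {"angular": [0, 0, 0.041], "slide": [0, 0, 0], "jaw": 1},
    {"angular": [0, 0, 0], "slide": [-0.003, -0.113, 0.01], "jaw": 1},
    {"angular": [0, 0, 0], "slide": [-0.003, -0.113, 0.01], "jaw": 1},
    {"angular": [0, 0, 0], "slide": [-0.003, -0.113, 0.01], "jaw": 1},
    {"angular": [0, 0, 0], "slide": [-0.003, -0.113, 0.02], "jaw": 1},
    {"angular": [0, 0, 0], "slide": [-0.003, -0.113, 0.02], "jaw": 1},
    {"angular": [0, 0, 0], "slide": [-0.003, -0.113, 0.03], "jaw": 1},
    {"angular": [0, 0, 0], "slide": [-0.003, -0.113, 0.03], "jaw": 1},
    {"angular": [0, 0, 0], "slide": [-0.003, -0.113, 0.03], "jaw": 1},
  ],
)

```text
time_s: 2.65
tool_pos: [0.4649, 0.2772, 0.2466]
tool_rot: [179.9, -0.0, -0.8]
force: [0.5, -0.0, -0.5]
grip_width: 0.087
grasp_force: 0.0
```

Emit:
step_arm(
  rows=[
    {"angular": [0, 0, 0], "slide": [-0.003, -0.113, 0.03], "jaw": 1},
    {"angular": [0, 0, 0], "slide": [-0.003, -0.113, 0.03], "jaw": 1},
    {"angular": [0, 0, 0], "slide": [0, 0, 0], "jaw": 1},
    {"angular": [0, 0, 0], "slide": [0, 0, 0], "jaw": 1},
  ],
)

```text
time_s: 3.15
tool_pos: [0.4629, 0.3893, 0.2165]
tool_rot: [179.9, 0.1, -0.6]
force: [0.9, 0.1, 0.3]
grip_width: 0.0869
grasp_force: 0.0
```

```bash
python3 - <<'E'
from h import *
import pickle
ci=env.camera_info("wrist");w=env.read_camera("wrist")
pickle.dump(ci,open("w2.pkl","wb"));cv2.imwrite("pics/w2.png",w[...,::-1])
o=env.get_obs();print(o['time_s'],o['tool_pos'],o['tool_rot'],o['qpos'].round(1))
E
```

```text
3.2 [0.46350275 0.38872973 0.21711156] [ 1.79889021e+02 -1.91287589e-02 -7.06369420e-01] [   0.5   20.9  -54.1   88.8   17.2   79.1 -145.8]
```

View pics/w2.png

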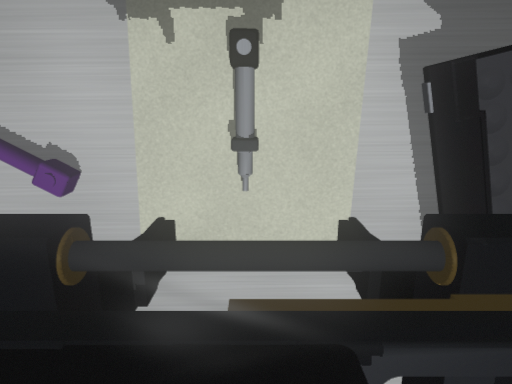

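The wrist view shows the black head centred at (244,47), the collar at (245,144) and the tip at (246,188). It's the target injector, lying nearly along x.

```bash
python3 - <<'E'
from h import *
import pickle
ci=pickle.load(open("w2.pkl","rb"));b=cv2.imread("pics/w2.png")
print(b[47,225:262].max(1),b[144,225:262].max(1),b[100,228:262].max(1)); print(b[25:72,250].max(1),b[130:155,238].max(1))
for n,p,z in(("head",(244.5,47),.03),("headfront",(244.5,67),.03),("cyl",(244.2,100),.0255),("collar",(245,144),.03),("tip",(245.7,190),.015)):print(n,ray(ci,[p],z))
E
```

```text
[175 159 109 104  85  63  63  64  65  64  67 102 148 149 149 149 147 147
 149 147 148 148 148 146 147 140 105  64  64  64  64  63  63  93 148 171
 174] [181 181 183 185 183 164  89  81  85  85  85  85  85  86  86  85  86  86
  86  85  85  86  86  86  85  86  85  86  86  87  85  84  81 119 177 177
 179] [190 189 184 181 182 169 112  96  98 106 115 123 128 132 135 137 140 142
 142 141 140 137 131 125 120 113 142 189 191 188 185 182 181 182]
[108 107 105  86  57  58  60  62  62  61  62  63  62  63  63  64  69  97
 131 135 136 141 140 138 133 125  92  64  66  65  65  66  66  66  66  66
  66  66  65  65  64  75 112 130 130 130 130] [115 116 116 116 113  99  90  87  74  76  80  84  84  85  86  86  86  86
  86  85  87  96 104  92  94]
head [[0.58959016 0.39834885 0.03      ]]
headfront [[0.57071644 0.39869829 0.03      ]]
cyl [[0.5384781  0.39975802 0.0255    ]]
collar [[0.49269758 0.39960402 0.03      ]]
tip [[0.43779038 0.40024867 0.015     ]]
```

Emit:
step_arm(
  rows=[
    {"angular": [0, 0, 0], "slide": [0.036, -0.006, 0.06], "jaw": 1},
    {"angular": [0, 0, 0], "slide": [0.036, -0.006, 0.06], "jaw": 1},
    {"angular": [0, 0, 0], "slide": [0.036, -0.006, 0.06], "jaw": 1},
    {"angular": [0, 0, 0], "slide": [0.035, -0.006, 0.06], "jaw": 1},
    {"angular": [0, 0, 0], "slide": [0, 0, 0], "jaw": 0.7},
    {"angular": [0, 0, 0], "slide": [0, 0, 0.05], "jaw": 0.7},
    {"angular": [0, 0, 0], "slide": [0, 0, 0.05], "jaw": 0.7},
    {"angular": [0, 0, 0], "slide": [0, 0, 0.03], "jaw": 0.7},
    {"angular": [0, 0, 0], "slide": [0, 0, 0.02], "jaw": 0.7},
    {"angular": [0, 0, 0], "slide": [0, 0, 0], "jaw": 0.7},
  ],
)

```text
time_s: 4.45
tool_pos: [0.5336, 0.4022, 0.0227]
tool_rot: [180.0, 0.0, -0.5]
force: [-0.2, 0.3, -0.8]
grip_width: 0.0608
grasp_force: 0.0
```

Emit:
step_arm(
  newtons=35,
  rows=[
    {"angular": [0, 0, 0], "slide": [0.002, 0.005, 0.02], "jaw": 0.7},
    {"angular": [0, 0, 0], "slide": [0, 0, 0.014], "jaw": 0.7},
    {"angular": [0, 0, 0], "slide": [0, 0, 0], "jaw": 0.4},
    {"angular": [0, 0, 0], "slide": [0, 0, 0], "jaw": 0.1},
    {"angular": [0, 0, 0], "slide": [0, 0, 0], "jaw": 0.1},
    {"angular": [0, 0, 0], "slide": [0, 0, 0], "jaw": 0.1},
    {"angular": [0, 0, 0], "slide": [0, 0, 0], "jaw": 0.1},
  ],
)

```text
time_s: 5.32
tool_pos: [0.5346, 0.4003, 0.0057]
tool_rot: [-180.0, -0.0, -0.5]
force: [-0.3, 1.5, -0.6]
grip_width: 0.0197
grasp_force: 35.0
```

Emit:
step_arm(
  rows=[
    {"angular": [0, 0, 0], "slide": [0, 0, -0.04], "jaw": 0.1},
    {"angular": [0, 0, 0], "slide": [0, 0, -0.1], "jaw": 0.1},
    {"angular": [0, 0, 0], "slide": [0, 0, -0.1], "jaw": 0.1},
    {"angular": [0, 0, 0], "slide": [0, 0, -0.06], "jaw": 0.1},
    {"angular": [0, 0, -0.0375], "slide": [0, 0, 0], "jaw": 0.1},
    {"angular": [0, 0, -0.0375], "slide": [0, 0, 0], "jaw": 0.1},
    {"angular": [0, 0, 0], "slide": [0, 0, 0], "jaw": 0.1},
  ],
)

```text
time_s: 6.2
tool_pos: [0.5343, 0.3997, 0.1559]
tool_rot: [180.0, 0.0, 12.9]
force: [0.1, 0.0, -3.6]
grip_width: 0.0196
grasp_force: 35.0
```

Emit:
step_arm(
  rows=[
    {"angular": [0, 0, 0], "slide": [-0.014, 0.053, 0], "jaw": 0.1},
    {"angular": [0, 0, 0], "slide": [-0.028, 0.106, 0], "jaw": 0.1},
    {"angular": [0, 0, 0], "slide": [-0.028, 0.106, 0], "jaw": 0.1},
    {"angular": [0, 0, 0], "slide": [-0.028, 0.106, 0], "jaw": 0.1},
    {"angular": [0, 0, 0], "slide": [-0.028, 0.106, 0], "jaw": 0.1},
    {"angular": [0, 0, 0], "slide": [-0.028, 0.106, 0], "jaw": 0.1},
    {"angular": [0, 0, 0], "slide": [-0.028, 0.106, 0], "jaw": 0.1},
    {"angular": [0, 0, 0], "slide": [-0.028, 0.106, 0], "jaw": 0.1},
    {"angular": [0, 0, 0], "slide": [-0.028, 0.106, 0], "jaw": 0.1},
    {"angular": [0, 0, 0], "slide": [-0.028, 0.106, 0], "jaw": 0.1},
  ],
)

```text
time_s: 7.45
tool_pos: [0.5177, -0.122, 0.1562]
tool_rot: [179.9, -0.0, 12.9]
force: [1.0, 0.1, -3.1]
grip_width: 0.0199
grasp_force: 35.0
```

Emit:
step_arm(
  rows=[
    {"angular": [0, 0, 0], "slide": [-0.01, 0.056, 0], "jaw": 0.1},
    {"angular": [0, 0, 0], "slide": [0, 0, 0], "jaw": 0.1},
    {"angular": [0, 0, 0], "slide": [0, 0, 0], "jaw": 0.1},
    {"angular": [0, 0, 0], "slide": [0, 0, 0], "jaw": 0.1},
  ],
)

```text
time_s: 7.95
tool_pos: [0.5196, -0.1472, 0.1558]
tool_rot: [-180.0, -0.0, 13.1]
force: [0.4, -1.1, -4.3]
grip_width: 0.0198
grasp_force: 35.0
```

```bash
cat >> h.py <<'E'
from scipy.spatial.transform import Rotation as Ro
def pose():
    o=env.get_obs();return o['tool_pos'],Ro.from_euler('xyz',o['tool_rot'],degrees=True),o
def delta(pos,rot_euler):
    p,R,o=pose();T=Ro.from_euler('xyz',rot_euler,degrees=True)
    print("t",o['time_s'],"pos",p.round(4),"rot",o['tool_rot'].round(2),"q",o['qpos'].round(1))
    print("turn first",((R.inv()*T).as_rotvec()/np.pi).round(4),"then slide",(T.inv().apply(np.array(pos)-p)/.5).round(4))
E
python3 - <<'E'
from h import *
import pickle
delta([.5225,-.1482,.0277],[180,0,13.05])
ci=env.camera_info("wrist");w=env.read_camera("wrist")
pickle.dump(ci,open("w3.pkl","wb"));cv2.imwrite("pics/w3.png",w[...,::-1])
E
```

```text
t 7.95 pos [ 0.5196 -0.1472  0.1558] rot [-1.80e+02 -1.00e-02  1.31e+01] q [ 55.1  12.1 -46.8 102.5   9.4  69.4 -71.3]
turn first [-0.     -0.      0.0003] then slide [0.0052 0.0032 0.2561]
```

View pics/w3.png

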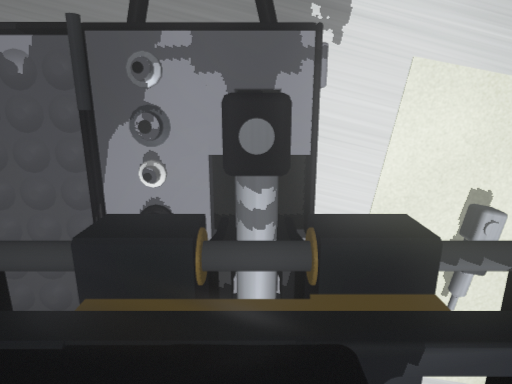

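The injector is held level, with its head at (256,134). Before lowering I'll check the case pose against the front rim edge (column ~318) in this picture.

```bash
python3 - <<'E'
from h import *
import pickle
ci=pickle.load(open("w3.pkl","rb"));g=cv2.imread("pics/w3.png").max(2)
yw=np.radians(13.05);u=np.array([np.cos(yw),np.sin(yw)]);n=np.array([-u[1],u[0]])
c0=np.array([.5108,-.1509])
for nm,P in(("rimfront",[(140,-50,28),(80,-50,28),(50,-50,28)]),("rimback+",[(140,0,28),(140,60,28)]),("cutout44",[(38,42,22),(38,-45,22)]),("cut22",[(38,42,0),(38,-45,0)])):
    P=np.array(P)/1000.;W=np.c_[c0+P[:,:1]*u+P[:,1:2]*n,P[:,2]+.022];print(nm,proj(ci,W).round(1).tolist())
for r in(110,140,190):print(r,g[r,300:330])
print(g[10:40,110],g[10:40,200]);print(g[140:165,215],g[140:165,300]);print(g[190,200:222])
E
```

```text
rimfront [[323.3, 21.6], [319.4, 103.6], [317.6, 141.1]]
rimback+ [[257.4, 21.5], [178.2, 21.3]]
cutout44 [[207.8, 154.4], [309.7, 154.6]]
cut22 [[211.3, 151.1], [305.9, 151.3]]
110 [143 143 145 144 144 145 144 144 144 144 145 133  89  67  70  72  74  72
  97 168 220 219 219 218 218 218 218 217 218 218]
140 [143 143 144 144 144 144 144 145 145 145 130  68  67  72  73  74  72 122
 196 217 218 217 218 218 218 218 218 218 218 218]
190 [ 61  63  62  58  58  56  55  57  57  58  61  66  69  68  75 146 217 217
 218 219 220 221 222 222 222 223 223 223 222 222]
[125 125 123 123 122 121 122 123 122 122 124 114  71  40  41  41  43  40
  40  41  56  82  83  82  83  83  83  82  83  82] [126 125 128 129 129 128 126 123 123 124 126 118  74  46  46  47  47  46
  46  45  61  88  89  88  88  88  89  88  89  88]
[141 141 141 140 141 141 141 141 140 141 141 141 141 141 130  57  58  57
  58  58  58  57  57  57  58] [143 144 143 143 143 143 144 145 144 144 144 144 144 144 133  65  65  65
  65  64  64  64  65  65  64]
[143 143 143 143 143 143 143 143 142 127  67  66  65  59  57  55  57  56
  56  55  56  56]
```

Emit:
step_arm(
  rows=[
    {"angular": [0, 0, 0], "slide": [0.005, 0.003, 0], "jaw": 0.1},
    {"angular": [0, 0, 0], "slide": [0, 0, 0.06], "jaw": 0.1},
    {"angular": [0, 0, 0], "slide": [0, 0, 0.06], "jaw": 0.1},
    {"angular": [0, 0, 0], "slide": [0, 0, 0.04], "jaw": 0.1},
    {"angular": [0, 0, 0], "slide": [0, 0, 0.02], "jaw": 0.1},
    {"angular": [0, 0, 0], "slide": [0, 0, 0], "jaw": 0.1},
    {"angular": [0, 0, 0], "slide": [0, 0, 0], "jaw": 0.1},
  ],
)

```text
time_s: 8.88
tool_pos: [0.5232, -0.15, 0.0666]
tool_rot: [179.9, -0.1, 13.0]
force: [0.7, 0.2, -3.6]
grip_width: 0.0198
grasp_force: 35.0
```

```bash
python3 -c "
from h import *
delta([.5225,-.1482,.0277],[180,0,13.05])"
```

```text
t 8.875 pos [ 0.5232 -0.15    0.0666] rot [ 1.7994e+02 -9.0000e-02  1.2980e+01] q [ 52.4  18.7 -44.9 107.2  15.1  60.1 -75.6]
turn first [ 0.0003 -0.0005 -0.0004] then slide [-0.0005 -0.0038  0.0777]
```

Emit:
step_arm(
  rows=[
    {"angular": [0, 0, 0], "slide": [0, -0.003, 0.02], "jaw": 0.1},
    {"angular": [0, 0, 0], "slide": [0, 0, 0.02], "jaw": 0.1},
    {"angular": [0, 0, 0], "slide": [0, 0, 0.018], "jaw": 0.1},
    {"angular": [0, 0, 0], "slide": [0, 0, 0.012], "jaw": 0.1},
    {"angular": [0, 0, 0], "slide": [0, 0, 0.006], "jaw": 0.1},
    {"angular": [0, 0, 0], "slide": [0, 0, 0], "jaw": 0.1},
  ],
)

```text
time_s: 9.62
tool_pos: [0.5222, -0.1484, 0.0277]
tool_rot: [180.0, -0.0, 13.0]
force: [-0.7, -0.2, -4.2]
grip_width: 0.0202
grasp_force: 35.0
```

Emit:
step_arm(
  rows=[
    {"angular": [0, 0, 0], "slide": [0, 0, 0.003], "jaw": 0.1},
    {"angular": [0, 0, 0], "slide": [0, 0, 0], "jaw": 0.1},
    {"angular": [0, 0, 0], "slide": [0, 0, 0], "jaw": 0.1},
  ],
)

```text
time_s: 10.0
tool_pos: [0.5223, -0.1484, 0.0276]
tool_rot: [179.9, 0.0, 13.0]
force: [-4.6, 0.9, 8.1]
grip_width: 0.0199
grasp_force: 35.0
```

Emit:
step_arm(
  rows=[
    {"angular": [0, 0, 0], "slide": [0, 0, -0.001], "jaw": 0.25},
    {"angular": [0, 0, 0], "slide": [0, 0, 0], "jaw": 0.42},
    {"angular": [0, 0, 0], "slide": [0, 0, 0], "jaw": 0.42},
    {"angular": [0, 0, 0], "slide": [0, 0, 0], "jaw": 0.42},
    {"angular": [0, 0, 0], "slide": [0, 0, 0], "jaw": 0.42},
    {"angular": [0, 0, 0], "slide": [0, 0, -0.04], "jaw": 0.42},
    {"angular": [0, 0, 0], "slide": [0, 0, -0.08], "jaw": 0.42},
    {"angular": [0, 0, 0], "slide": [0, 0, -0.12], "jaw": 0.42},
    {"angular": [0, 0, 0], "slide": [0, 0, -0.12], "jaw": 0.5},
    {"angular": [0, 0, 0], "slide": [0, 0, -0.12], "jaw": 0.69},
  ],
)

```text
time_s: 11.25
tool_pos: [0.5219, -0.1478, 0.2701]
tool_rot: [179.9, -0.1, 13.0]
force: [1.1, -0.7, -1.5]
grip_width: 0.047
grasp_force: 0.0
```

```bash
python3 - <<'E'
from h import *
t=env.read_camera("top")[...,::-1];cv2.imwrite("pics/t3.png",t)
s=env.read_camera("scene")[...,::-1];cv2.imwrite("pics/s3.png",s)
w=env.read_camera("wrist")[...,::-1];cv2.imwrite("pics/w4.png",w)
a=cv2.resize(s[120:230,130:310],(540,330),interpolation=cv2.INTER_CUBIC)
o=np.zeros((570,540,3),np.uint8);o[:330]=a;o[330:]=cv2.resize(w[0:228],(540,240));cv2.imwrite("pics/c4.png",o)
delta([.5225,-.1482,.0277],[180,0,13.05])
E
```

```text
t 11.4 pos [ 0.5242 -0.1482  0.2716] rot [179.68  -0.38  13.02] q [ 57.1   7.6 -48.   93.    5.9  81.5 -68.5]
turn first [ 0.0018 -0.0021 -0.0002] then slide [-0.0033 -0.0007  0.4878]
```

View pics/c4.png

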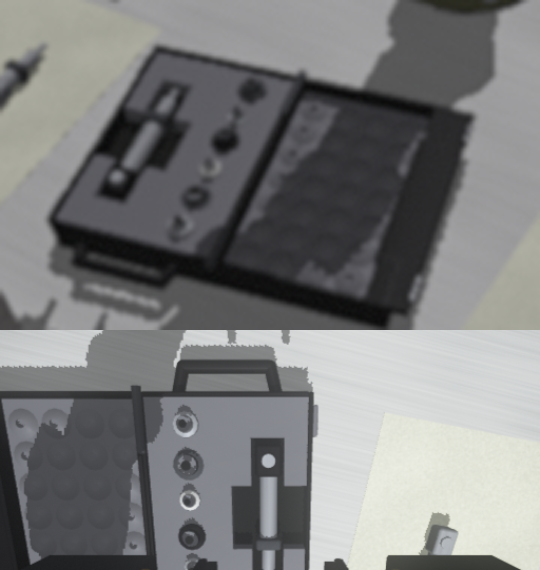

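The injector lies in the slot, which the wrist crop shows with its head at (268,460). Now the lid: I'll move over to the lip side, tilt the tool and check the arm can reach.

Emit:
step_arm(
  rows=[
    {"angular": [0, 0, 0], "slide": [-0.003, -0.1, 0], "jaw": 0.76},
    {"angular": [0, 0, 0], "slide": [-0.003, -0.1, 0], "jaw": 0.76},
    {"angular": [0, 0, 0], "slide": [-0.003, -0.1, 0], "jaw": 0.76},
    {"angular": [0, 0, 0], "slide": [-0.003, -0.1, 0], "jaw": 0.76},
    {"angular": [0, 0, 0], "slide": [-0.003, -0.1, 0], "jaw": 0.76},
    {"angular": [0, 0, 0], "slide": [-0.003, -0.1, 0], "jaw": 0.76},
    {"angular": [0, 0, 0], "slide": [-0.003, -0.1, 0], "jaw": 0.76},
    {"angular": [0, 0, 0], "slide": [-0.003, -0.1, 0], "jaw": 0.76},
    {"angular": [-0.055, 0, 0], "slide": [0, 0, 0], "jaw": 0.76},
    {"angular": [-0.055, 0, 0], "slide": [0, 0, 0], "jaw": 0.76},
  ],
)

```text
time_s: 12.65
tool_pos: [0.4184, 0.236, 0.2663]
tool_rot: [162.1, 0.5, 12.9]
force: [-0.7, -1.4, 1.2]
grip_width: 0.066
grasp_force: 0.0
```

Emit:
step_arm(
  rows=[
    {"angular": [-0.056, 0, 0], "slide": [0, 0, 0], "jaw": 0.76},
    {"angular": [-0.056, 0, 0], "slide": [0, 0, 0], "jaw": 0.76},
    {"angular": [0, 0, 0], "slide": [0, 0, 0], "jaw": 0.76},
    {"angular": [0, 0, 0], "slide": [0, 0, 0], "jaw": 0.76},
  ],
)

```text
time_s: 13.15
tool_pos: [0.4173, 0.2364, 0.2653]
tool_rot: [143.2, 0.8, 13.0]
force: [0.3, 0.1, 0.1]
grip_width: 0.0662
grasp_force: 0.0
```

```bash
cat >> h.py <<'E'
YAW=13.05;U=np.array([.9742,.2258]);N=np.array([-.2258,.9742]);H=np.array([.4792,-.0146])
def loc():
    p,R,o=pose();d=p[:2]-H;z=R.as_matrix()[:,2]
    return "n %.4f z %.4f x' %.4f phi %.1f"%(d@N,p[2],d@U,np.degrees(np.arctan2(-z[2],-z[:2]@N)))
def tgt(n,z,phi,x=0.):
    print(loc());xy=H+n*N+x*U;delta([xy[0],xy[1],z],[90+phi,0,YAW])
E
python3 -c "
from h import *
tgt(.235,.0412,50)"
```

```text
n 0.2585 z 0.2653 x' -0.0036 phi 53.2
t 13.15 pos [0.4173 0.2364 0.2653] rot [143.16   0.81  13.03] q [  -0.3   24.4  -66.7   93.4   42.3  108.9 -145.8]
turn first [-0.0175  0.0036  0.0027] then slide [ 0.0073 -0.2522  0.3736]
```

```bash
python3 -c "
from h import *
tgt(.245,.12,53);tgt(.245,.043,53);tgt(.174,.041,53)"
```

```text
n 0.2585 z 0.2653 x' -0.0036 phi 53.2
t 13.15 pos [0.4173 0.2364 0.2653] rot [143.16   0.81  13.03] q [  -0.3   24.4  -66.7   93.4   42.3  108.9 -145.8]
turn first [-0.0009  0.0037  0.0026] then slide [ 0.0073 -0.1534  0.2484]
n 0.2585 z 0.2653 x' -0.0036 phi 53.2
t 13.15 pos [0.4173 0.2364 0.2653] rot [143.16   0.81  13.03] q [  -0.3   24.4  -66.7   93.4   42.3  108.9 -145.8]
turn first [-0.0009  0.0037  0.0026] then slide [ 0.0073 -0.2461  0.3714]
n 0.2585 z 0.2653 x' -0.0036 phi 53.2
t 13.15 pos [0.4173 0.2364 0.2653] rot [143.16   0.81  13.03] q [  -0.3   24.4  -66.7   93.4   42.3  108.9 -145.8]
turn first [-0.0009  0.0037  0.0026] then slide [ 0.0073 -0.1351  0.46  ]
```

Emit:
step_arm(
  rows=[
    {"angular": [0, 0, 0], "slide": [0.002, -0.038, 0.062], "jaw": 0.8},
    {"angular": [0, 0, 0], "slide": [0.002, -0.038, 0.062], "jaw": 0.8},
    {"angular": [0, 0, 0], "slide": [0.002, -0.038, 0.062], "jaw": 0.8},
    {"angular": [0, 0, 0], "slide": [0.001, -0.038, 0.062], "jaw": 0.8},
    {"angular": [0, 0, 0], "slide": [0, 0, 0], "jaw": 0.8},
    {"angular": [0, 0, 0], "slide": [0, 0, 0], "jaw": 0.8},
  ],
)

```text
time_s: 13.9
tool_pos: [0.4233, 0.2229, 0.1226]
tool_rot: [143.2, 0.6, 12.8]
force: [-1.1, 1.1, -0.1]
grip_width: 0.0697
grasp_force: 0.0
```

```bash
python3 -c "
from h import *
tgt(.245,.043,53)"
```

```text
n 0.2440 z 0.1226 x' -0.0009 phi 53.2
t 13.9 pos [0.4233 0.2229 0.1226] rot [143.15   0.61  12.83] q [  -5.4   30.1  -57.7  102.8   45.4   96.  -153.2]
turn first [-0.0009  0.0034  0.0011] then slide [ 0.0017 -0.0975  0.1259]
```

Joint 7 is close to its limit, so I'll lift and turn the gripper half a turn. The grasp stays the same.

Emit:
step_arm(
  rows=[
    {"angular": [0, 0, 0], "slide": [0, 0.07, -0.095], "jaw": 0.8},
    {"angular": [0, 0, 0], "slide": [0, 0.07, -0.095], "jaw": 0.8},
    {"angular": [0, 0, -0.058], "slide": [0, 0.04, -0.04], "jaw": 0.8},
    {"angular": [0, 0, -0.058], "slide": [0, 0, 0], "jaw": 0.8},
    {"angular": [0, 0, -0.058], "slide": [0, 0, 0], "jaw": 0.8},
    {"angular": [0, 0, -0.058], "slide": [0, 0, 0], "jaw": 0.8},
    {"angular": [0, 0, -0.058], "slide": [0, 0, 0], "jaw": 0.8},
    {"angular": [0, 0, -0.058], "slide": [0, 0, 0], "jaw": 0.8},
    {"angular": [0, 0, -0.058], "slide": [0, 0, 0], "jaw": 0.8},
    {"angular": [0, 0, -0.058], "slide": [0, 0, 0], "jaw": 0.8},
  ],
)

```text
time_s: 15.15
tool_pos: [0.4249, 0.2213, 0.2686]
tool_rot: [176.2, 36.7, 95.8]
force: [-0.2, -0.2, 0.4]
grip_width: 0.0697
grasp_force: 0.0
```

Emit:
step_arm(
  rows=[
    {"angular": [0, 0, -0.058], "slide": [0, 0, 0], "jaw": 0.8},
    {"angular": [0, 0, -0.058], "slide": [0, 0, 0], "jaw": 0.8},
    {"angular": [0, 0, -0.058], "slide": [0, 0, 0], "jaw": 0.8},
    {"angular": [0, 0, -0.058], "slide": [0, 0, 0], "jaw": 0.8},
    {"angular": [0, 0, -0.058], "slide": [0, 0, 0], "jaw": 0.8},
    {"angular": [0, 0, -0.058], "slide": [0, 0, 0], "jaw": 0.8},
    {"angular": [0, 0, -0.058], "slide": [0, 0, 0], "jaw": 0.8},
    {"angular": [0, 0, -0.058], "slide": [0, 0, 0], "jaw": 0.8},
    {"angular": [0, 0, -0.058], "slide": [0, 0, 0], "jaw": 0.8},
    {"angular": [0, 0, 0], "slide": [0, 0, 0], "jaw": 0.8},
  ],
)

```text
time_s: 16.4
tool_pos: [0.4249, 0.2213, 0.2683]
tool_rot: [-143.2, 0.9, -169.1]
force: [-0.7, 0.0, -0.1]
grip_width: 0.0694
grasp_force: 0.0
```

```bash
cat >> h.py <<'E'
def delta(pos,rot_euler):
    p,R,o=pose();T=Ro.from_euler('xyz',rot_euler,degrees=True)*Ro.from_euler('z',180,degrees=True)
    print("t",o['time_s'],"q",o['qpos'].round(1),"F",o['force'].round(1))
    print("  turn first",((R.inv()*T).as_rotvec()/np.pi).round(4),"then slide",(T.inv().apply(np.array(pos)-p)/.5).round(4))
E
python3 -c "
from h import *
tgt(.245,.12,52);tgt(.245,.043,52)"
```

```text
n 0.2421 z 0.2683 x' 0.0003 phi 53.2
t 16.4 q [  7.5  30.5 -78.2  94.1  47.9 113.1  28.4] F [-0.7  0.  -0.1]
  turn first [ 0.0064 -0.0033 -0.0129] then slide [0.0007 0.1872 0.2301]
n 0.2421 z 0.2683 x' 0.0003 phi 53.2
t 16.4 q [  7.5  30.5 -78.2  94.1  47.9 113.1  28.4] F [-0.7  0.  -0.1]
  turn first [ 0.0064 -0.0033 -0.0129] then slide [0.0007 0.282  0.3514]
```

Emit:
step_arm(
  rows=[
    {"angular": [0.0064, -0.0033, -0.0129], "slide": [0, 0, 0], "jaw": 0.8},
    {"angular": [0, 0, 0], "slide": [0, 0.062, 0.077], "jaw": 0.8},
    {"angular": [0, 0, 0], "slide": [0, 0.062, 0.077], "jaw": 0.8},
    {"angular": [0, 0, 0], "slide": [0, 0.062, 0.077], "jaw": 0.8},
    {"angular": [0, 0, 0], "slide": [0, 0, 0], "jaw": 0.8},
    {"angular": [0, 0, 0], "slide": [0, 0, 0], "jaw": 0.8},
  ],
)

```text
time_s: 17.15
tool_pos: [0.4238, 0.2239, 0.12]
tool_rot: [-142.0, -0.1, -166.8]
force: [0.3, 1.1, 0.4]
grip_width: 0.0693
grasp_force: 0.0
```

```bash
python3 -c "
from h import *
tgt(.245,.043,52)"
```

```text
n 0.2448 z 0.1200 x' -0.0001 phi 52.0
t 17.15 q [  1.2  39.7 -70.6 102.7  53.7 103.7  20.2] F [0.3 1.1 0.4]
  turn first [-0.0002  0.0002  0.0012] then slide [-0.0002  0.0951  0.1212]
```

```bash
python3 -c "
from h import *
W=ray(env.camera_info('top'),[(228.9,164),(247.7,246.9)],.05)[:,:2];print((W-H)@N,(W-H)@U)"
```

```text
[0.20878294 0.20925085] [ 0.14050533 -0.13616836]
```

Emit:
step_arm(
  rows=[
    {"angular": [0, 0, 0], "slide": [0, 0.04, 0.05], "jaw": 0.8},
    {"angular": [0, 0, 0], "slide": [0, 0.035, 0.045], "jaw": 0.8},
    {"angular": [0, 0, 0], "slide": [0, 0.02, 0.026], "jaw": 0.8},
    {"angular": [0, 0, 0], "slide": [0, 0, 0], "jaw": 0.8},
    {"angular": [0, 0, 0], "slide": [0, 0, 0], "jaw": 0.8},
  ],
)

```text
time_s: 17.77
tool_pos: [0.4234, 0.2236, 0.0421]
tool_rot: [-142.0, -0.2, -166.8]
force: [0.2, -0.6, 0.7]
grip_width: 0.0695
grasp_force: 0.0
```

```bash
python3 -c "
from h import *
tgt(.174,.041,52)
cv2.imwrite('pics/s5.png',cv2.resize(env.read_camera('scene')[80:260,150:390,::-1],(800,600)))"
```

```text
n 0.2446 z 0.0421 x' -0.0005 phi 52.0
t 17.775 q [ -1.9  45.5 -65.9 105.1  57.7  99.   15.4] F [ 0.2 -0.6  0.7]
  turn first [-0.0002 -0.0001  0.0013] then slide [-0.0011 -0.11    0.0887]
```

View pics/s5.png

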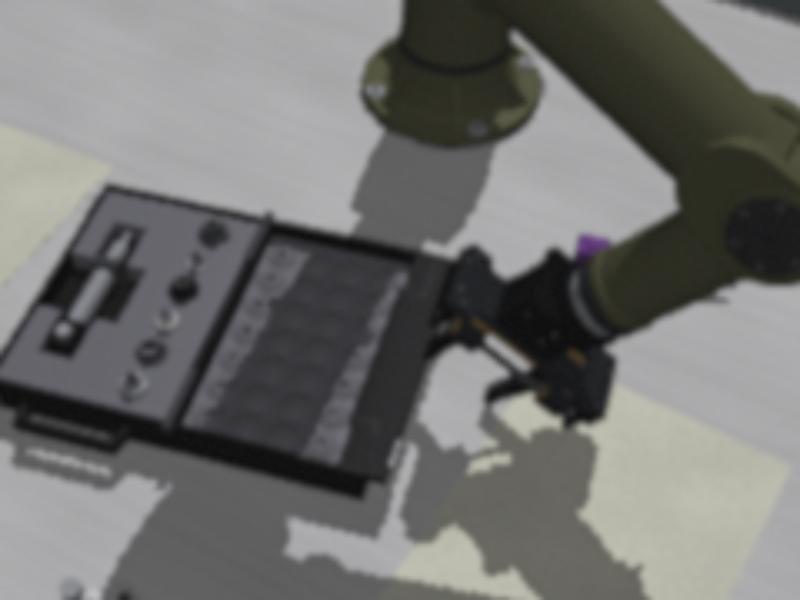

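The picture shows the gripper straddling the middle of the lip edge at (440,320), with free space around it. Sliding in.

Emit:
step_arm(
  rows=[
    {"angular": [0, 0, 0], "slide": [0, -0.03, 0.024], "jaw": 0.8},
    {"angular": [0, 0, 0], "slide": [0, -0.03, 0.024], "jaw": 0.8},
    {"angular": [0, 0, 0], "slide": [0, -0.03, 0.024], "jaw": 0.8},
    {"angular": [0, 0, 0], "slide": [0, -0.02, 0.0167], "jaw": 0.8},
    {"angular": [0, 0, 0], "slide": [0, 0, 0], "jaw": 0.8},
    {"angular": [0, 0, 0], "slide": [0, 0, 0], "jaw": 0.8},
  ],
)

```text
time_s: 18.58
tool_pos: [0.4393, 0.1551, 0.0406]
tool_rot: [-142.0, -0.2, -166.7]
force: [0.4, -0.7, -0.2]
grip_width: 0.0698
grasp_force: 0.0
```

```bash
cat > arc.py <<'E'
from h import *
# open-side lift: lower finger inner face on the outer-face corner C, s from the tip
def P(psi,phi,w,s):
    a=np.radians(psi);f=np.radians(phi)
    d=np.array([np.cos(a),np.sin(a)]);m=np.array([np.sin(a),-np.cos(a)])
    C=.212*d+.010*m
    return C+s*np.array([-np.cos(f),-np.sin(f)])+w/2*np.array([-np.sin(f),np.cos(f)])+np.array([0,.05])
def rows(seq,start=None):
    """seq of (n,z,phi); prints turn about tool x and slide y,z (units) per row, slide along axes before the turn"""
    a=seq[0]
    for b in seq[1:]:
        f=np.radians(a[2]);dn,dz=b[0]-a[0],b[1]-a[1]
        y=np.array([np.sin(f),-np.cos(f)]);z=np.array([-np.cos(f),-np.sin(f)])   # flipped tool
        print("ang %.4f y %.4f z %.4f"%((b[2]-a[2])/-180,(dn*y[0]+dz*y[1])/.5,(dn*z[0]+dz*z[1])/.5), "-> n %.4f z %.4f phi %.0f"%tuple(b));a=b
E
python3 -c "
from arc import *
print(loc())
tgt(*P(0,52,.0695,.02),52)
p=[(*P(q,52,.0695,.02),52) for q in (0,4,8,13,18,24,30,36,42,48,52)]
rows(p)"
```

```text
n 0.1743 z 0.0406 x' -0.0005 phi 52.0
n 0.1743 z 0.0406 x' -0.0005 phi 52.0
t 18.575 q [  7.3  42.  -67.1 110.8  59.3  95.3  19.6] F [ 0.4 -0.7 -0.2]
  turn first [-0.0001 -0.0001  0.0015] then slide [-0.0011 -0.0094 -0.0055]
ang -0.0000 y -0.0180 z -0.0236 -> n 0.1725 z 0.0604 phi 52
ang -0.0000 y -0.0196 z -0.0223 -> n 0.1716 z 0.0752 phi 52
ang -0.0000 y -0.0265 z -0.0258 -> n 0.1691 z 0.0936 phi 52
ang -0.0000 y -0.0287 z -0.0234 -> n 0.1650 z 0.1116 phi 52
ang -0.0000 y -0.0370 z -0.0247 -> n 0.1580 z 0.1327 phi 52
ang -0.0000 y -0.0393 z -0.0207 -> n 0.1489 z 0.1530 phi 52
ang -0.0000 y -0.0413 z -0.0164 -> n 0.1377 z 0.1722 phi 52
ang -0.0000 y -0.0428 z -0.0120 -> n 0.1245 z 0.1901 phi 52
ang -0.0000 y -0.0438 z -0.0075 -> n 0.1096 z 0.2065 phi 52
ang -0.0000 y -0.0295 z -0.0024 -> n 0.0987 z 0.2165 phi 52
```

Emit:
step_arm(
  rows=[
    {"angular": [0, 0, 0], "slide": [0, -0.009, -0.006], "jaw": 0.8},
    {"angular": [0, 0, 0], "slide": [0, -0.009, -0.012], "jaw": 0.8},
    {"angular": [0, 0, 0], "slide": [0, -0.009, -0.012], "jaw": 0.8},
    {"angular": [0, 0, 0], "slide": [0, -0.01, -0.011], "jaw": 0.8},
    {"angular": [0, 0, 0], "slide": [0, -0.01, -0.011], "jaw": 0.8},
    {"angular": [0, 0, 0], "slide": [0, 0, 0], "jaw": 0.8},
  ],
)

```text
time_s: 19.32
tool_pos: [0.4398, 0.1527, 0.0758]
tool_rot: [-142.0, -0.2, -166.8]
force: [-2.5, 4.4, -2.7]
grip_width: 0.0699
grasp_force: 2.8
```

```bash
python3 -c "
from arc import *
tgt(*P(8,52,.0695,.02),52)
cv2.imwrite('pics/s6.png',cv2.resize(env.read_camera('scene')[80:260,150:390,::-1],(800,600)))"
```

```text
n 0.1719 z 0.0758 x' -0.0006 phi 52.0
t 19.325 q [  9.6  38.9 -69.8 110.   57.1  97.   22.4] F [-2.5  4.4 -2.7]
  turn first [ 0.0001 -0.0002  0.0015] then slide [-0.0013  0.0003  0.0012]
```

View pics/s6.png

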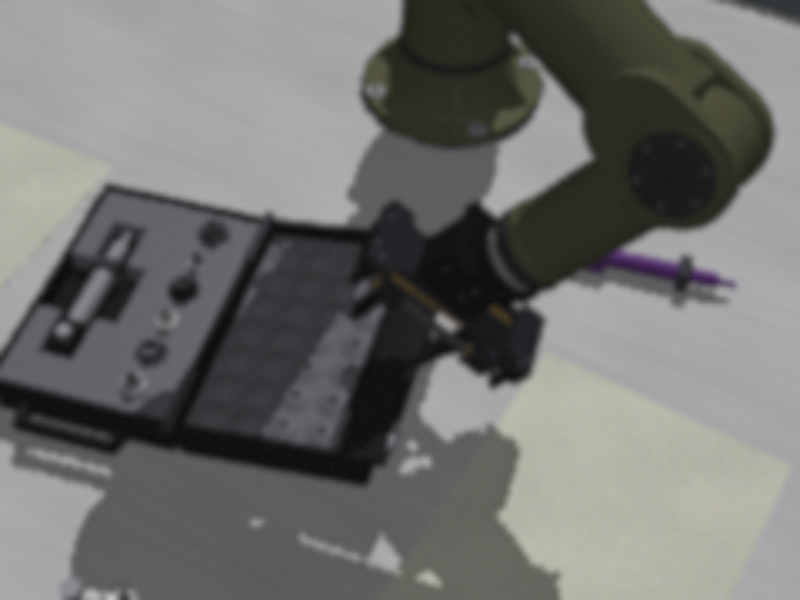

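The lid is lifting evenly, with the lower finger under the lip at (430,345). Continuing along the arc.

```bash
python3 -c "
from arc import *
rows([(*P(q,52,.0695,.02),52) for q in range(8,53,4)])"
```

```text
ang -0.0000 y -0.0211 z -0.0208 -> n 0.1697 z 0.0899 phi 52
ang -0.0000 y -0.0225 z -0.0193 -> n 0.1668 z 0.1045 phi 52
ang -0.0000 y -0.0238 z -0.0177 -> n 0.1629 z 0.1187 phi 52
ang -0.0000 y -0.0249 z -0.0160 -> n 0.1580 z 0.1327 phi 52
ang -0.0000 y -0.0260 z -0.0142 -> n 0.1522 z 0.1463 phi 52
ang -0.0000 y -0.0269 z -0.0124 -> n 0.1454 z 0.1595 phi 52
ang -0.0000 y -0.0277 z -0.0105 -> n 0.1377 z 0.1722 phi 52
ang -0.0000 y -0.0284 z -0.0085 -> n 0.1291 z 0.1842 phi 52
ang -0.0000 y -0.0289 z -0.0065 -> n 0.1198 z 0.1957 phi 52
ang -0.0000 y -0.0293 z -0.0045 -> n 0.1096 z 0.2065 phi 52
ang -0.0000 y -0.0295 z -0.0024 -> n 0.0987 z 0.2165 phi 52
```

Emit:
step_arm(
  rows=[
    {"angular": [0, 0, 0], "slide": [0, -0.021, -0.021], "jaw": 0.8},
    {"angular": [0, 0, 0], "slide": [0, -0.022, -0.019], "jaw": 0.8},
    {"angular": [0, 0, 0], "slide": [0, -0.024, -0.018], "jaw": 0.8},
    {"angular": [0, 0, 0], "slide": [0, -0.025, -0.016], "jaw": 0.8},
    {"angular": [0, 0, 0], "slide": [0, -0.026, -0.014], "jaw": 0.8},
    {"angular": [0, 0, 0], "slide": [0, -0.027, -0.012], "jaw": 0.8},
    {"angular": [0, 0, 0], "slide": [0, -0.028, -0.0105], "jaw": 0.8},
    {"angular": [0, 0, 0], "slide": [0, -0.028, -0.0085], "jaw": 0.8},
    {"angular": [0, 0, 0], "slide": [0, -0.029, -0.0065], "jaw": 0.8},
    {"angular": [0, 0, 0], "slide": [0, -0.029, -0.0045], "jaw": 0.8},
  ],
)

```text
time_s: 20.62
tool_pos: [0.454, 0.0917, 0.2071]
tool_rot: [-141.9, -0.3, -166.8]
force: [-2.2, 2.4, -1.8]
grip_width: 0.0698
grasp_force: 1.9
```

```bash
python3 -c "
from arc import *
tgt(*P(50,52,.0695,.02),52)
rows([(*P(q,f,.0695,.02),f) for q,f in [(48,52)]+[(q,q) for q in range(52,109,4)]])"
```

```text
n 0.1092 z 0.2071 x' -0.0005 phi 51.9
t 20.625 q [ 26.   21.1 -77.  107.7  48.   97.3  41.6] F [-2.2  2.4 -1.8]
  turn first [-0.0006 -0.0005  0.0017] then slide [-0.0011 -0.0134 -0.001 ]
ang -0.0000 y -0.0295 z -0.0024 -> n 0.0987 z 0.2165 phi 52
ang -0.0222 y -0.0267 z 0.0044 -> n 0.0868 z 0.2230 phi 56
ang -0.0222 y -0.0267 z 0.0044 -> n 0.0746 z 0.2287 phi 60
ang -0.0222 y -0.0267 z 0.0044 -> n 0.0619 z 0.2334 phi 64
ang -0.0222 y -0.0267 z 0.0044 -> n 0.0490 z 0.2373 phi 68
ang -0.0222 y -0.0267 z 0.0044 -> n 0.0358 z 0.2403 phi 72
ang -0.0222 y -0.0267 z 0.0044 -> n 0.0224 z 0.2423 phi 76
ang -0.0222 y -0.0267 z 0.0044 -> n 0.0090 z 0.2434 phi 80
ang -0.0222 y -0.0267 z 0.0044 -> n -0.0045 z 0.2435 phi 84
ang -0.0222 y -0.0267 z 0.0044 -> n -0.0180 z 0.2427 phi 88
ang -0.0222 y -0.0267 z 0.0044 -> n -0.0314 z 0.2410 phi 92
ang -0.0222 y -0.0267 z 0.0044 -> n -0.0447 z 0.2384 phi 96
ang -0.0222 y -0.0267 z 0.0044 -> n -0.0577 z 0.2348 phi 100
ang -0.0222 y -0.0267 z 0.0044 -> n -0.0705 z 0.2303 phi 104
ang -0.0222 y -0.0267 z 0.0044 -> n -0.0829 z 0.2250 phi 108
```

Emit:
step_arm(
  rows=[
    {"angular": [0, 0, 0], "slide": [0, -0.029, -0.002], "jaw": 0.8},
    {"angular": [-0.0222, 0, 0], "slide": [0, -0.0267, 0.004], "jaw": 0.8},
    {"angular": [-0.0222, 0, 0], "slide": [0, -0.0267, 0.004], "jaw": 0.8},
    {"angular": [-0.0222, 0, 0], "slide": [0, -0.0267, 0.004], "jaw": 0.8},
    {"angular": [-0.0222, 0, 0], "slide": [0, -0.0267, 0.004], "jaw": 0.8},
    {"angular": [-0.0222, 0, 0], "slide": [0, -0.0267, 0.004], "jaw": 0.8},
  ],
)

```text
time_s: 21.38
tool_pos: [0.4707, 0.0196, 0.2416]
tool_rot: [-161.8, -0.3, -166.9]
force: [-0.7, 1.0, -2.6]
grip_width: 0.0697
grasp_force: 1.3
```

```bash
python3 -c "
from arc import *
for q in (72,76,100): tgt(*P(q,q,.0695,.02),q)"
```

```text
n 0.0353 z 0.2416 x' -0.0006 phi 71.8
t 21.375 q [ 55.8  -6.5 -69.9 106.3  12.3  76.8  86.3] F [-0.7  1.  -2.6]
  turn first [-0.0009 -0.0012  0.0009] then slide [-0.0011  0.0018  0.0022]
n 0.0353 z 0.2416 x' -0.0006 phi 71.8
t 21.375 q [ 55.8  -6.5 -69.9 106.3  12.3  76.8  86.3] F [-0.7  1.  -2.6]
  turn first [-0.0231 -0.0013  0.0009] then slide [-0.0011 -0.0252  0.0048]
n 0.0353 z 0.2416 x' -0.0006 phi 71.8
t 21.375 q [ 55.8  -6.5 -69.9 106.3  12.3  76.8  86.3] F [-0.7  1.  -2.6]
  turn first [-0.1564 -0.0014  0.0006] then slide [-0.0011 -0.1855 -0.0189]
```

Emit:
step_arm(
  rows=[
    {"angular": [-0.0222, 0, 0], "slide": [0, -0.0257, 0.0055], "jaw": 0.8},
    {"angular": [-0.0222, 0, 0], "slide": [0, -0.0267, 0.0044], "jaw": 0.8},
    {"angular": [-0.0222, 0, 0], "slide": [0, -0.0267, 0.0044], "jaw": 0.8},
    {"angular": [-0.0222, 0, 0], "slide": [0, -0.0267, 0.0044], "jaw": 0.8},
    {"angular": [-0.0222, 0, 0], "slide": [0, -0.0267, 0.0044], "jaw": 0.8},
    {"angular": [-0.0222, 0, 0], "slide": [0, -0.0267, 0.0044], "jaw": 0.8},
    {"angular": [-0.0111, 0, 0], "slide": [0, -0.0133, 0.002], "jaw": 0.8},
    {"angular": [-0.0111, 0, 0], "slide": [0, -0.0133, 0.002], "jaw": 0.8},
    {"angular": [-0.0111, 0, 0], "slide": [0, -0.0133, 0.002], "jaw": 0.8},
    {"angular": [0, 0, 0], "slide": [0, 0, 0], "jaw": 0.8},
  ],
)

```text
time_s: 22.62
tool_pos: [0.4943, -0.0777, 0.2321]
tool_rot: [168.1, -0.2, -166.9]
force: [0.2, 1.0, -0.5]
grip_width: 0.0694
grasp_force: 0.0
```

```bash
python3 -c "
from arc import *
tgt(*P(102,102,.0695,.02),102)
def M(q,s):
    a=np.radians(q);return (.212-s)*np.cos(a)+.005*np.sin(a),(.212-s)*np.sin(a)-.005*np.cos(a)+.05
tgt(*M(102,.02),102)
cv2.imwrite('pics/s7.png',cv2.resize(env.read_camera('scene')[60:240,150:390,::-1],(800,600)))"
```

```text
n -0.0649 z 0.2321 x' 0.0005 phi 101.9
t 22.625 q [ 63.3   9.2 -54.2  97.9  -3.5  81.5 112.9] F [ 0.2  1.  -0.5]
  turn first [-0.0005 -0.0013  0.0001] then slide [ 0.001   0.0018 -0.0007]
n -0.0649 z 0.2321 x' 0.0005 phi 101.9
t 22.625 q [ 63.3   9.2 -54.2  97.9  -3.5  81.5 112.9] F [ 0.2  1.  -0.5]
  turn first [-0.0005 -0.0013  0.0001] then slide [ 0.001   0.0613 -0.0007]
```

View pics/s7.png

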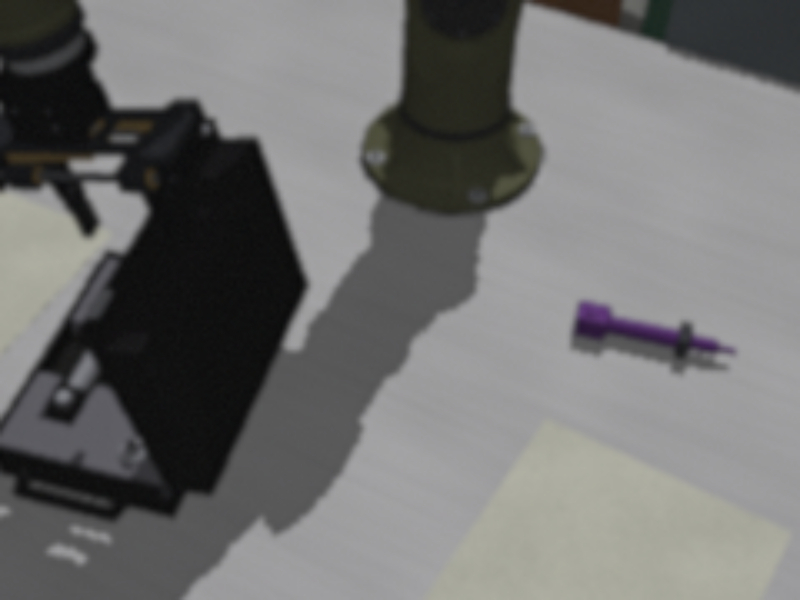

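The lid stands past upright at about 102°, holding itself; its panel centre is at (200,300). Now I'll narrow the jaw so it cages the lip.

Emit:
step_arm(
  newtons=3,
  rows=[
    {"angular": [0, 0, 0], "slide": [0, 0.0155, 0], "jaw": 0.7},
    {"angular": [0, 0, 0], "slide": [0, 0.0155, 0], "jaw": 0.55},
    {"angular": [0, 0, 0], "slide": [0, 0.0155, 0], "jaw": 0.4},
    {"angular": [0, 0, 0], "slide": [0, 0.015, 0], "jaw": 0.22},
    {"angular": [0, 0, 0], "slide": [0, 0, 0], "jaw": 0.22},
    {"angular": [0, 0, 0], "slide": [0, 0, 0], "jaw": 0.22},
    {"angular": [0, 0, 0], "slide": [0, 0, 0], "jaw": 0.22},
  ],
)

```text
time_s: 23.55
tool_pos: [0.4875, -0.0475, 0.2388]
tool_rot: [168.1, -0.2, -166.8]
force: [0.8, 0.4, 0.1]
grip_width: 0.0201
grasp_force: 0.0
```

```bash
cat >> arc.py <<'E'
def M(q,s):
    a=np.radians(q);return (.212-s)*np.cos(a)+.005*np.sin(a),(.212-s)*np.sin(a)-.005*np.cos(a)+.05
def Q(psi,phi,w,s):  # closing: inner finger on rim-face edge corner
    a=np.radians(psi);f=np.radians(phi)
    return .212*np.array([np.cos(a),np.sin(a)])+s*np.array([-np.cos(f),-np.sin(f)])-w/2*np.array([-np.sin(f),np.cos(f)])+np.array([0,.05])
E
python3 -c "
from arc import *
tgt(*M(102,.02),102)
rows([(*M(q,.02),q) for q in range(102,131,4)])
print(Q(130,130,.018,.02),M(130,.02))"
```

```text
n -0.0339 z 0.2388 x' 0.0006 phi 101.9
t 23.55 q [ 62.9   6.5 -55.4  99.1  -5.7  81.6 111.7] F [0.8 0.4 0.1]
  turn first [-0.0006 -0.0013  0.0005] then slide [ 0.0012 -0.0021 -0.0006]
ang -0.0222 y -0.0268 z 0.0002 -> n -0.0481 z 0.2359 phi 106
ang -0.0222 y -0.0268 z 0.0002 -> n -0.0610 z 0.2321 phi 110
ang -0.0222 y -0.0268 z 0.0002 -> n -0.0735 z 0.2274 phi 114
ang -0.0222 y -0.0268 z 0.0002 -> n -0.0857 z 0.2219 phi 118
ang -0.0222 y -0.0268 z 0.0002 -> n -0.0975 z 0.2155 phi 122
ang -0.0222 y -0.0268 z 0.0002 -> n -0.1088 z 0.2083 phi 126
ang -0.0222 y -0.0268 z 0.0002 -> n -0.1196 z 0.2003 phi 130
[-0.11652082  0.20286562] (np.float64(-0.11958499884422066), np.float64(0.2002944711272765))
```

Emit:
step_arm(
  rows=[
    {"angular": [-0.0222, 0, 0], "slide": [0, -0.028, 0], "jaw": 0.22},
    {"angular": [-0.0222, 0, 0], "slide": [0, -0.027, 0], "jaw": 0.22},
    {"angular": [-0.0222, 0, 0], "slide": [0, -0.0268, 0], "jaw": 0.22},
    {"angular": [-0.0222, 0, 0], "slide": [0, -0.0268, 0], "jaw": 0.22},
    {"angular": [-0.0222, 0, 0], "slide": [0, -0.0268, 0], "jaw": 0.22},
    {"angular": [-0.0222, 0, 0], "slide": [0, -0.0268, 0], "jaw": 0.22},
    {"angular": [-0.0222, 0, 0], "slide": [0, -0.0268, 0], "jaw": 0.22},
    {"angular": [0, 0, 0], "slide": [0, 0, 0], "jaw": 0.22},
  ],
)

```text
time_s: 24.55
tool_pos: [0.5063, -0.1336, 0.1984]
tool_rot: [140.1, -0.4, -167.1]
force: [-0.6, -2.0, -1.3]
grip_width: 0.0193
grasp_force: 1.0
```

```bash
python3 -c "
from arc import *
tgt(*M(130,.02),130)
w=.018
rows([(*Q(q,130,.034,.012),130) for q in range(130,181,5)])
print(Q(130,130,.020,.02)-Q(130,130,.034,.012))
"
```

```text
n -0.1221 z 0.1984 x' -0.0005 phi 129.9
t 24.55 q [ 66.   33.1 -49.2  86.4  -9.2  92.6 121.2] F [-0.6 -2.  -1.3]
  turn first [-0.0003 -0.0013 -0.0018] then slide [-0.0009  0.0062  0.0004]
ang -0.0000 y -0.0370 z 0.0016 -> n -0.1292 z 0.2016 phi 130
ang -0.0000 y -0.0367 z 0.0048 -> n -0.1417 z 0.1880 phi 130
ang -0.0000 y -0.0361 z 0.0080 -> n -0.1529 z 0.1733 phi 130
ang -0.0000 y -0.0353 z 0.0111 -> n -0.1629 z 0.1577 phi 130
ang -0.0000 y -0.0342 z 0.0142 -> n -0.1714 z 0.1413 phi 130
ang -0.0000 y -0.0328 z 0.0171 -> n -0.1785 z 0.1242 phi 130
ang -0.0000 y -0.0312 z 0.0199 -> n -0.1840 z 0.1066 phi 130
ang -0.0000 y -0.0293 z 0.0225 -> n -0.1880 z 0.0885 phi 130
ang -0.0000 y -0.0273 z 0.0250 -> n -0.1905 z 0.0702 phi 130
ang -0.0000 y -0.0250 z 0.0273 -> n -0.1913 z 0.0517 phi 130
[-0.00022001 -0.01062787]
```

Emit:
step_arm(
  rows=[
    {"angular": [-0.0222, 0, 0], "slide": [0, -0.0238, 0], "jaw": 0.22},
    {"angular": [-0.0222, 0, 0], "slide": [0, -0.0258, 0], "jaw": 0.22},
    {"angular": [-0.0111, 0, 0], "slide": [0, -0.013, 0], "jaw": 0.22},
    {"angular": [0, 0, 0], "slide": [0, 0, 0], "jaw": 0.22},
    {"angular": [0, 0, 0], "slide": [0, 0, 0], "jaw": 0.22},
  ],
)

```text
time_s: 25.18
tool_pos: [0.5117, -0.1521, 0.1805]
tool_rot: [130.2, -0.2, -166.7]
force: [-1.4, -1.1, -1.5]
grip_width: 0.0192
grasp_force: 1.2
```

```bash
python3 -c "
from arc import *
tgt(*Q(140,140,.0195,.02),140)
tgt(*Q(140,140,.030,.014),140)
rows([(*Q(q,140,.03,.014),140) for q in (140,144,148,152,156,160,164,168,172,175,178,180,181,182)])
"
```

```text
n -0.1413 z 0.1805 x' 0.0006 phi 139.8
t 25.175 q [ 65.8  42.2 -47.6  81.3 -10.8  97.2 123.1] F [-1.4 -1.1 -1.5]
  turn first [-0.0013 -0.002   0.0001] then slide [0.0013 0.0011 0.0002]
n -0.1413 z 0.1805 x' 0.0006 phi 139.8
t 25.175 q [ 65.8  42.2 -47.6  81.3 -10.8  97.2 123.1] F [-1.4 -1.1 -1.5]
  turn first [-0.0013 -0.002   0.0001] then slide [ 0.0013  0.0116 -0.0118]
ang -0.0000 y -0.0296 z 0.0010 -> n -0.1511 z 0.1771 phi 140
ang -0.0000 y -0.0294 z 0.0031 -> n -0.1594 z 0.1648 phi 140
ang -0.0000 y -0.0291 z 0.0051 -> n -0.1668 z 0.1520 phi 140
ang -0.0000 y -0.0287 z 0.0072 -> n -0.1733 z 0.1387 phi 140
ang -0.0000 y -0.0281 z 0.0091 -> n -0.1788 z 0.1250 phi 140
ang -0.0000 y -0.0274 z 0.0111 -> n -0.1834 z 0.1109 phi 140
ang -0.0000 y -0.0266 z 0.0130 -> n -0.1870 z 0.0966 phi 140
ang -0.0000 y -0.0256 z 0.0148 -> n -0.1896 z 0.0820 phi 140
ang -0.0000 y -0.0185 z 0.0123 -> n -0.1908 z 0.0710 phi 140
ang -0.0000 y -0.0178 z 0.0132 -> n -0.1915 z 0.0599 phi 140
ang -0.0000 y -0.0115 z 0.0093 -> n -0.1916 z 0.0525 phi 140
ang -0.0000 y -0.0056 z 0.0048 -> n -0.1916 z 0.0488 phi 140
ang -0.0000 y -0.0055 z 0.0049 -> n -0.1915 z 0.0451 phi 140
```

Emit:
step_arm(
  rows=[
    {"angular": [0, 0, 0], "slide": [0, 0.005, -0.006], "jaw": 0.28},
    {"angular": [0, 0, 0], "slide": [0, 0.006, -0.006], "jaw": 0.345},
    {"angular": [0, 0, 0], "slide": [0, 0, 0], "jaw": 0.345},
    {"angular": [0, 0, 0], "slide": [0, -0.0296, 0.001], "jaw": 0.345},
    {"angular": [0, 0, 0], "slide": [0, -0.0294, 0.003], "jaw": 0.345},
    {"angular": [0, 0, 0], "slide": [0, -0.0291, 0.005], "jaw": 0.345},
    {"angular": [0, 0, 0], "slide": [0, -0.0287, 0.007], "jaw": 0.345},
    {"angular": [0, 0, 0], "slide": [0, -0.0281, 0.009], "jaw": 0.345},
    {"angular": [0, 0, 0], "slide": [0, 0, 0], "jaw": 0.345},
  ],
)

```text
time_s: 26.3
tool_pos: [0.5201, -0.1905, 0.1226]
tool_rot: [130.1, -0.3, -166.8]
force: [0.4, -1.5, -2.4]
grip_width: 0.03
grasp_force: 1.6
```

```bash
python3 -c "
from arc import *
tgt(*Q(160,140,.030,.014),140)
print(env.get_obs()['grip_width'],env.get_obs()['grasp_force'])
cv2.imwrite('pics/s8.png',cv2.resize(env.read_camera('scene')[80:260,90:330,::-1],(800,600)))
"
```

```text
n -0.1806 z 0.1226 x' 0.0001 phi 139.9
t 26.3 q [ 64.7  48.3 -44.8  78.   -7.2  96.2 125.8] F [ 0.4 -1.5 -2.4]
  turn first [-0.0005 -0.0017 -0.0009] then slide [ 0.0002  0.006  -0.0004]
0.030011104966825155 1.6258552903309464
```

View pics/s8.png

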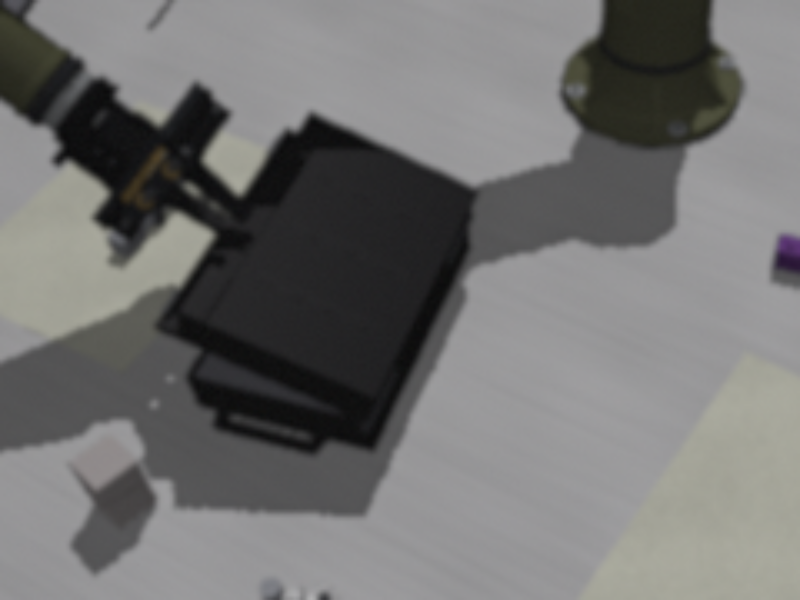

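The lid is down to about 20° and rests on the lower finger. The jaw sits at the middle of the front lip, and the old injector and block are clear. That was my last picture; I'll finish by numbers.

Emit:
step_arm(
  rows=[
    {"angular": [0, 0, 0], "slide": [0, -0.021, 0.011], "jaw": 0.345},
    {"angular": [0, 0, 0], "slide": [0, -0.0266, 0.013], "jaw": 0.345},
    {"angular": [0, 0, 0], "slide": [0, -0.0256, 0.015], "jaw": 0.345},
    {"angular": [0, 0, 0], "slide": [0, -0.013, 0.008], "jaw": 0.345},
    {"angular": [0, 0, 0], "slide": [0, -0.012, 0.009], "jaw": 0.345},
    {"angular": [0, 0, 0], "slide": [0, 0, 0], "jaw": 0.345},
  ],
)

```text
time_s: 27.1
tool_pos: [0.523, -0.2007, 0.0673]
tool_rot: [130.2, -0.2, -166.9]
force: [2.5, -5.2, -3.4]
grip_width: 0.0305
grasp_force: 3.0
```

```bash
python3 -c "
from arc import *
tgt(*Q(176,140,.030,.014),140);tgt(*Q(180,140,.030,.014),140);print(env.get_obs()['grasp_force'])
"
```

```text
n -0.1912 z 0.0673 x' 0.0007 phi 139.8
t 27.1 q [ 63.9  52.4 -43.1  77.7  -4.9  93.2 127.9] F [ 2.5 -5.2 -3.4]
  turn first [-0.0012 -0.0011 -0.0006] then slide [0.0013 0.0001 0.0002]
n -0.1912 z 0.0673 x' 0.0007 phi 139.8
t 27.1 q [ 63.9  52.4 -43.1  77.7  -4.9  93.2 127.9] F [ 2.5 -5.2 -3.4]
  turn first [-0.0012 -0.0011 -0.0006] then slide [ 0.0013 -0.0233  0.0184]
2.997990846633911
```

Emit:
step_arm(
  rows=[
    {"angular": [0, 0, 0], "slide": [0, -0.008, 0.006], "jaw": 0.345},
    {"angular": [0, 0, 0], "slide": [0, -0.008, 0.006], "jaw": 0.345},
    {"angular": [0, 0, 0], "slide": [0, -0.006, 0.005], "jaw": 0.345},
    {"angular": [0, 0, 0], "slide": [0, 0, 0], "jaw": 0.345},
    {"angular": [0, 0, 0], "slide": [0, 0, 0], "jaw": 0.345},
  ],
)

```text
time_s: 27.72
tool_pos: [0.5228, -0.2009, 0.0545]
tool_rot: [130.2, -0.2, -166.8]
force: [1.9, -4.3, -4.6]
grip_width: 0.0302
grasp_force: 3.0
```

```bash
python3 -c "
from arc import *
tgt(*Q(180,140,.030,.014),140);print(env.get_obs()['grasp_force'],env.get_obs()['grip_width'])
"
```

```text
n -0.1913 z 0.0545 x' 0.0004 phi 139.8
t 27.725 q [ 63.7  53.3 -42.7  77.8  -4.4  92.4 128.4] F [ 1.9 -4.3 -4.6]
  turn first [-0.0011 -0.0014 -0.0004] then slide [ 0.0009 -0.0034  0.0021]
3.001810982823372 0.030244803443071427
```

Still carrying the lid's weight, so I'll lower in small steps until the load goes.

Emit:
step_arm(
  rows=[
    {"angular": [0, 0, 0], "slide": [0, -0.0035, 0.0025], "jaw": 0.345},
    {"angular": [0, 0, 0], "slide": [0, -0.003, 0.0025], "jaw": 0.345},
    {"angular": [0, 0, 0], "slide": [0, 0, 0], "jaw": 0.345},
    {"angular": [0, 0, 0], "slide": [0, 0, 0], "jaw": 0.345},
  ],
)

```text
time_s: 28.22
tool_pos: [0.5228, -0.1997, 0.0513]
tool_rot: [130.1, -0.2, -166.7]
force: [0.1, -0.4, -0.4]
grip_width: 0.0299
grasp_force: 0.0
```

Emit:
step_arm(
  rows=[
    {"angular": [0, 0, 0], "slide": [0, -0.003, 0.0025], "jaw": 0.345},
    {"angular": [0, 0, 0], "slide": [0, -0.003, 0.0025], "jaw": 0.345},
    {"angular": [0, 0, 0], "slide": [0, 0, 0], "jaw": 0.345},
    {"angular": [0, 0, 0], "slide": [0, 0, 0], "jaw": 0.345},
  ],
)

```text
time_s: 28.72
tool_pos: [0.523, -0.2004, 0.0484]
tool_rot: [130.0, -0.2, -166.7]
force: [-0.6, -1.3, 5.0]
grip_width: 0.0304
grasp_force: 2.6
```

The load is off, so the lid is on the rim, and the upper finger now just touches it. I'll raise 1.5 mm, back straight out, then go up.

Emit:
step_arm(
  rows=[
    {"angular": [0, 0, 0], "slide": [0, 0.0023, -0.0019], "jaw": 0.36},
    {"angular": [0, 0, 0], "slide": [0, 0, 0], "jaw": 0.38},
    {"angular": [0, 0, 0], "slide": [0, -0.01, -0.012], "jaw": 0.38},
    {"angular": [0, 0, 0], "slide": [0, -0.014, -0.017], "jaw": 0.38},
    {"angular": [0, 0, 0], "slide": [0, -0.016, -0.019], "jaw": 0.38},
    {"angular": [0, 0, 0], "slide": [0, 0, -0.06], "jaw": 0.38},
    {"angular": [0, 0, 0], "slide": [0, 0, -0.1], "jaw": 0.38},
    {"angular": [0, 0, 0], "slide": [0, 0.04, -0.1], "jaw": 0.38},
    {"angular": [0, 0, 0], "slide": [0, 0.06, -0.06], "jaw": 0.38},
    {"angular": [0, 0, 0], "slide": [0, 0, 0], "jaw": 0.38},
  ],
)

```text
time_s: 29.98
tool_pos: [0.5527, -0.3204, 0.1939]
tool_rot: [130.4, 0.1, -166.9]
force: [0.0, 0.2, -1.0]
grip_width: 0.033
grasp_force: 0.0
```

```bash
python3 - <<'E'
from arc import *
print(loc(),env.get_obs()['force'].round(1),env.get_obs()['grasp_force'])
t=env.read_camera("top");cv2.imwrite("pics/t9.png",t[...,::-1]);ci=env.camera_info("top")
g=cv2.medianBlur(t.max(2),3)
# predicted shut-lid outer face corners (z=.099) and lip ends (z=.06)
for nm,P_ in(("lid top z99",[(140,0,99),(-140,0,99)]),("lip edge z60",[(130,-212,60),(90,-212,60),(-90,-212,60),(-130,-212,60)])):
    P_=np.array(P_)/1e3;print(nm,proj(ci,np.c_[H+P_[:,:1]*U+P_[:,1:2]*N,P_[:,2]]).round(1).tolist())
for x in(130,90,-90,-130):
    pr=proj(ci,np.r_[H+x/1e3*U-.212*N,.06])[0];r=int(round(pr[1]));c=int(round(pr[0]));print(x,(c,r),g[r,c-6:c+7])
E
```

```text
n -0.3145 z 0.1939 x' 0.0025 phi 139.6 [ 0.   0.2 -1. ] 0.0
lid top z99 [[292.2, 147.2], [313.3, 233.9]]
lip edge z60 [[354.6, 137.9], [357.6, 149.7], [371.4, 203.3], [374.5, 215.4]]
130 (355, 138) [ 35  36  36  40  54 100 133 139 139 139 140 140 140]
90 (358, 150) [ 33  32  32  33  52  98 136 140 140 140 140 140 140]
-90 (371, 203) [ 36  36  37  37  41  60 102 135 140 140 141 147 148]
-130 (374, 215) [ 51  52  52  54  56  70 104 132 141 146 148 148 148]
```

```bash
python3 -c "
from cell import env
print(env.sign_off())"
```

```text
the job is handed in; nothing more can be done
None
```

The long injector lies in the slot and the lid is lowered shut; I handed the job in at about 30 s of robot time. Measured readings put the lid on the rim and the case unmoved; no verdict came back. I viewed 11 pictures, one over the limit of 10.

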